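Lay out the crucible set

ROBOT

A 6-joint arm with a two-finger parallel gripper is mounted at the origin on a cart in front of the work surface, level with it; the furniture and walls round the work are solid. World frame = base frame: x ahead of the robot, y to its left, z up, the work surface at z = 0. Lengths are in m, angles in rad, forces in N, time in s.
With the tool pointing down it reaches from about 0.3 to 0.825 m from the base axis. Payload 5.4 kg.
Tool frame: the origin (TCP) lies between the finger pads; the fingertips stand tip_extent ahead of it and the grasp point (between the pads) lies 11 mm behind it (tip_extent is the distance from the TCP to the fingertips, in m); z points along the fingers, y is the line along which they close (so a half turn about z gives the same grasp; the last joint's range is limited). The gripper opens to 92 mm and grips with 3 to 60 N. Pads are 20 mm wide; open, the fingers measure 128 mm over their backs; the gripper's body (75 mm by 189 mm) begins 69 mm behind the grasp point.
Start: joints at [1.003, 0.158, 1.597, -0, 1.386, -0.21], TCP at [0.201, 0.539, 0.223] pointing down, gripper open.
Joint ranges: [-2.91, 2.91], [-0.94, 2.29], [0.18, 2.7], [-1.29, 4.43], [0.17, 2.64], [-3, 3]. Speed limits (rad/s): [2.57, 2.57, 3.14, 3.14, 3.14, 3.14].

INTERFACE

Orientations are given as a 3x3 rotation matrix whose columns are the frame's x, y, z axes.
In Python, from station import get_state, camera, hand_in, boxes_of, trace, tip_extent gives the robot as it stands. The module is installed in compiled form; this text tells all that it offers.
- The arm moves only by the tool servo_tool, never from a script. Its argument "increments" is a list of rows, each a list of 2 entries, a list of its own where there are three numbers: the shift along the tool's x, y, z in m, then the turn, a rotation vector about the tool's x, y, z in degrees. In form: [[[dx, dy, dz], [wx, wy, wz]], ...]. A call has 1 to 8 rows; each row shifts and turns the commanded pose from where the row before left it, along the tool's axes as they then stand; what a row does not reach is not made up. A row lasts 1/12 s, in which the tool goes at most 41.7 mm and 7.16 degrees, less where a joint would pass 70% of its speed; a pose out of reach is approached as far as the arm can. A call is refused whole if a number of a shift passes 0.0417 or a number of a turn 7.16, either way. A call with a gripper value outside its range is refused whole. "fingers" is the finger opening in m, from 0 to 0.0919, set as the call begins (left out, the last holds). The fingers move at their own pace and stop on an object; the grip force is fixed at half the most. Time passes only in rows, so rows that do not move let the fingers close. It gives the time, the measured TCP pose, the force, the opening and the grip force at its end, in the units of the state.
- get_state(): the state, without advancing time (a new reading comes with each control period).
- camera(name): name is "side" or "top" or "wrist"; returns a dict with "frame" (384x512x3 uint8, red, green, blue), "fx", "fy", "cx", "cy" (pixels), "cam_to_world" (4x4, takes a point from camera to world coordinates); the wrist camera has in their place "tool_from_camera" (4x4, takes a point from camera to tool coordinates, whose origin is the TCP and whose axes are the flange's). Camera axes: x right, y up, looking along -z (the intrinsics and any distortion apply to the point x, -y, -z); pixel columns grow to the right and rows downward; lengths in m; the calibration is good to about 2 mm. A picture is of the moment at which its call begins: read the wrist's pose just before it. There is no depth.
- hand_in(): hands the job in; it is judged then, once.
Trained networks look in a picture, given as the dict that the camera call returned (one of the last four; its "shot" number tells which), for a name from the list of things; names that differ only in an ending like _2 or _b are one class to them, and where a whole thing is asked for, a point or a joint stands for the part that bears it (a point fixed in the world has none). Each returns a list of dicts, best first, with "score" (0 to 1); they miss things now and then, are a little off and sometimes report something else, mostly with a low value. They report only what shows in the picture. A call takes as long as a camera call. They do not tell look-alikes from the thing itself.
- boxes_of(thing, picture): "uv" ([column, row] in pixels, amid what is visible of it).
- trace(thing, picture): "region" (384x512 bool, what is visible of it) and "uv" ([column, row] in pixels, amid what is visible of it).
The state is a dict: "clock": time; "joint_positions": joint angles; "joint_vel": joint speeds; "tau": joint torques, N m; "ee_pos": TCP position; "tcp_rot": TCP orientation; "contact_force": force on the tool from outside, world axes, zero at the start; "moment": the same for the moment, N m; "gripper_width": finger opening in m; "grip_force": force on a finger pad.
Only numpy, scipy, OpenCV 4.12 (cv2) and the standard library are available. Lean on these libraries where they do the work, as an engineer would, in place of code of your own. Each camera call takes 0.05 s, during which the arm holds its last target. There are 200 camera calls.

TASK

Lay out the crucible set round the white ceramic tile: stand the crucible in the middle of the tile and put its lid on top of it, centred and flat, knob up. As seen from the robot, stand the weighing bottle on the rubber mat to the left of the tile, the dark dropper bottle on the mat to the right of it, and the rubber stopper, narrow end down as you found it, on the mat behind it. Each goes in the middle of its mat, everything upright, let go and at rest.

Things in the scene. Friction and masses are not known exactly. Their poses are not given: they have to be found in the camera images.
- tile: fixed square tile of white ceramic, 100 x 100 x 8 mm, flat on the bench. Origin: centre of its underside; x points away from the robot (behind the tile), y to the robot's left, turned by at most 0.2 rad; z up
- mat_a: one of three alike fixed round dark rubber mats, 64 mm across, 4 mm thick, flat on the bench round the tile. They lie left of, right of and behind the tile, about 110 to 137 mm from its centre, and which mat is where changes from start to start. Origin: centre of the underside (on the bench); z up
- mat_b: one of three alike fixed round dark rubber mats, 64 mm across, 4 mm thick, flat on the bench round the tile. They lie left of, right of and behind the tile, about 110 to 137 mm from its centre, and which mat is where changes from start to start. Origin: centre of the underside (on the bench); z up
- mat_c: one of three alike fixed round dark rubber mats, 64 mm across, 4 mm thick, flat on the bench round the tile. They lie left of, right of and behind the tile, about 110 to 137 mm from its centre, and which mat is where changes from start to start. Origin: centre of the underside (on the bench); z up
- crucible: loose white porcelain crucible (all five loose things start on the fixed flat grey glass plate at the robot's left, whose top is 4 mm above the bench), an open cup 32 mm high, 42 mm across the rim, tapering to 26 mm at the foot, 24 g, standing upright. Can be gripped across the outside just under the rim. Origin: centre of the underside of the foot; z up along its axis
- crucible_lid: loose white porcelain crucible lid, a flat disc 44 mm across and 5 mm thick with an upright round knob in the middle, 12 mm across, whose top is 20 mm above the lid's underside; 18 g, lying flat, knob up. Grip it by the knob. Origin: centre of its flat underside; z up. On the crucible its underside lies on the rim, 32 mm above the crucible's foot
- weighing_bottle: loose weighing bottle, a short round glass bottle 36 mm across, with its lid fixed on it and a 12 mm knob on the lid; 48 mm high in all (body and lid rim to 39 mm), about 20 to 40 g, standing upright. Origin: centre of its underside; z up
- dropper_bottle: loose dark dropper bottle, the tallest of the things: round body 31 mm across up to 50 mm, then a narrower cap and rubber teat up to 90 mm; about 40 to 60 g, standing upright. Origin: underside, within 2 mm of the bottle's axis; z up
- rubber_stopper: loose dark rubber stopper, a tapered plug 26 mm high, 31 mm across at the top and a little narrower at the foot, 20 g, standing on its narrow end. Origin: centre of its underside; z up
There are look-alikes about, which are no part of the job. Leave any orange or yellow look-alike of the dropper_bottle alone.

How it is judged:
By the outcome, as a careful person would: the job done as asked, in the order asked, and still so for the second after the job is handed in, with the robot touching nothing.
It also fails if it takes over 128 s, if anything falls off the work surface, if the arm or the gripper's body presses on something with over 40 N, if the wrist force passes 120 N, or if a joint passes its speed limit or range.

## Working session

There is one attempt and no reset: what is moved stays moved. The work goes in short steps, Python scripts to look and compute and a tool call to move; the robot and the scene stay as the last step left them, time stands still between calls to the robot, and variables do not carry over. Pictures are saved under pics/ and viewed, at most 14 in all, crops included, and the job is handed in when it is done.

Besides the shell and the picture viewer there is one more tool, called after "Call:" as name(argument=value, ...), one argument or row to a line, values as JSON. servo_tool: Moves the arm, as the interface text tells. Its arguments: {"type":"object","properties":{"increments":{"type":"array"},"fingers":{"type":"number"}},"required":["increments"]}

```bash
mkdir -p pics
cat > h.py <<'E'
import numpy as np, cv2
from station import *
def ray(p,uv,z,st=None):
    T=np.array(p["cam_to_world"]) if "cam_to_world" in p else None
    if T is None:
        st=st or get_state(); W=np.eye(4); W[:3,:3]=st["tcp_rot"]; W[:3,3]=st["ee_pos"]
        T=W@np.array(p["tool_from_camera"])
    d=np.array([(uv[0]-p["cx"])/p["fx"],-(uv[1]-p["cy"])/p["fy"],-1.])
    d=T[:3,:3]@d; o=T[:3,3]
    return o+d*(z-o[2])/d[2]
def save(p,n): cv2.imwrite("pics/"+n+".png",p["frame"][:,:,::-1])
E
python3 - <<'E'
from h import *
s=get_state(); print({k:np.round(v,3).tolist() for k,v in s.items()}); 
try: print(tip_extent)
except Exception as e: print(e)
names=["tile","mat_a","crucible","crucible_lid","weighing_bottle","dropper_bottle","rubber_stopper"]
ims=[]
for c in ["top","side","wrist"]:
    p=camera(c); ims.append(p["frame"]); save(p,c+"0")
    print(c,[k for k in p if k!="frame"],p["fx"],p["cx"],p["cy"])
    if "cam_to_world" in p: print(np.round(p["cam_to_world"],3))
    else: print(np.round(p["tool_from_camera"],3))
    for n in names:
        print(n,[(np.round(b["uv"]).astype(int).tolist(),round(b["score"],2),np.round(ray(p,b["uv"],.01),3).tolist()) for b in boxes_of(n,p)[:4]])
E
```

```text
{'clock': 0.0, 'joint_positions': [1.003, 0.159, 1.598, 0.0, 1.386, -0.21], 'joint_vel': [0.001, -0.0, -0.001, 0.001, -0.0, -0.001], 'tau': [0.0, -38.557, -32.211, 0.07, 0.038, -0.0], 'ee_pos': [0.201, 0.538, 0.222], 'tcp_rot': [[-0.937, 0.35, -0.001], [0.35, 0.937, -0.002], [0.0, -0.002, -1.0]], 'contact_force': [-0.769, -0.538, 0.095], 'moment': [-0.01, 0.042, -0.012], 'grip_force': 0.0, 'gripper_width': 0.092}
0.008
top ['fx', 'fy', 'cx', 'cy', 'cam_to_world', 'shot'] 478.4313776228138 249.35737916527378 192.33013948666346
[[ 0.006  0.989 -0.148  0.397]
 [-1.     0.006 -0.006  0.03 ]
 [-0.005  0.148  0.989  1.207]
 [ 0.     0.     0.     1.   ]]
tile [([308, 241], 0.57, [0.454, -0.111, 0.01])]
mat_a [([255, 242], 0.66, [0.452, 0.021, 0.01]), ([301, 191], 0.63, [0.58, -0.094, 0.01]), ([359, 232], 0.63, [0.477, -0.237, 0.01])]
crucible [([200, 227], 0.7, [0.488, 0.161, 0.01])]
crucible_lid [([149, 194], 0.5, [0.571, 0.292, 0.01])]
weighing_bottle [([154, 229], 0.45, [0.483, 0.274, 0.01])]
dropper_bottle [([293, 162], 0.72, [0.656, -0.074, 0.01]), ([344, 191], 0.66, [0.581, -0.202, 0
[... 698 characters left out ...]
49, -0.127, 0.01])]
weighing_bottle []
dropper_bottle [([246, 174], 0.72, [0.627, 0.217, 0.01]), ([321, 211], 0.66, [0.711, -0.115, 0.01]), ([307, 234], 0.51, [0.599, -0.189, 0.01]), ([301, 206], 0.49, [0.671, -0.06, 0.01])]
rubber_stopper [([188, 162], 0.54, [0.478, 0.413, 0.01])]
wrist ['fx', 'fy', 'cx', 'cy', 'tool_from_camera', 'shot'] 272.9940731888804 254.73992118374622 187.65666490198788
[[-0.     0.957  0.29   0.082]
 [ 1.    -0.     0.002  0.002]
 [ 0.001  0.29  -0.957 -0.161]
 [ 0.     0.     0.     1.   ]]
tile []
mat_a []
crucible []
crucible_lid []
weighing_bottle [([165, 362], 0.7, [0.478, 0.267, 0.01])]
dropper_bottle []
rubber_stopper [([226, 337], 0.8, [0.465, 0.389, 0.01])]
```

View pics/top0.png

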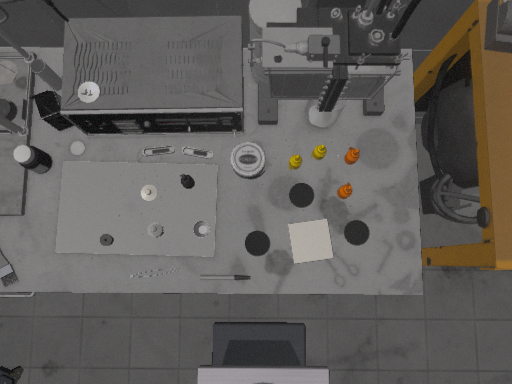

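View pics/side0.png

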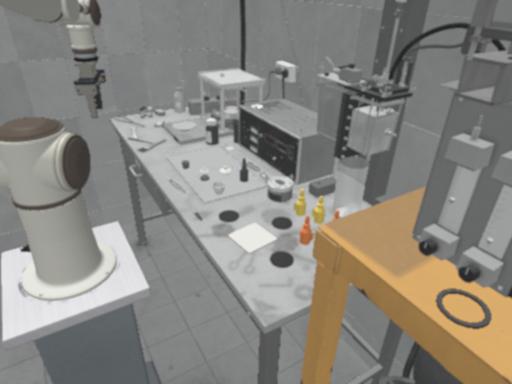

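View pics/wrist0.png

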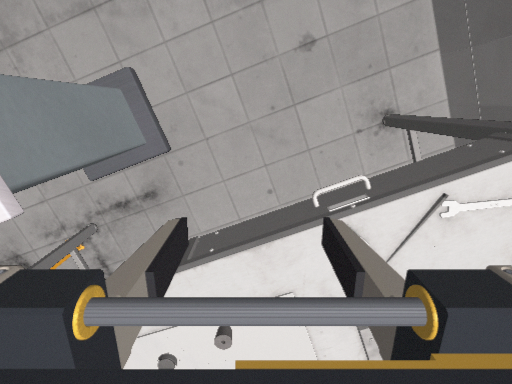

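The top view shows the five loose things on the plate: lid (149,192), dropper (187,181), weighing bottle (156,230), stopper (107,240) and crucible (202,229). The tile is at (311,241), with mats at (257,243), (301,195) and (357,232), and the yellow and orange look-alikes are at the right rear. The side view agrees. In the wrist view the stopper and weighing bottle are at the bottom edge. I'll hover over the plate to measure.

Call:
servo_tool(
  increments=[
    [[0,0,0],[0,0,-6.83]],
    [[0,0,0],[0,0,-6.83]],
    [[0,0,0],[0,0,-6.83]],
    [[-0.03,-0.027,-0.003],[0,0,0]],
    [[-0.03,-0.027,-0.003],[0,0,0]],
    [[-0.03,-0.027,-0.003],[0,0,0]],
    [[-0.03,-0.027,-0.003],[0,0,0]],
    [[-0.03,-0.027,-0.003],[0,0,0]],
  ],
  fingers=0.06,
)

```text
clock: 1.87
ee_pos: [0.3524, 0.4022, 0.2379]
tcp_rot: [[-1.0, -0.0, 0.0], [-0.0, 1.0, 0.0], [-0.0, 0.0, -1.0]]
contact_force: [0.5, 0.3, 0.3]
gripper_width: 0.0602
grip_force: 0.0
```

Call:
servo_tool(
  increments=[
    [[-0.03,-0.027,-0.003],[0,0,0]],
    [[-0.03,-0.027,-0.003],[0,0,0]],
    [[-0.03,-0.027,-0.003],[0,0,0]],
    [[-0.03,-0.027,-0.003],[0,0,0]],
    [[-0.03,-0.027,-0.003],[0,0,0]],
    [[0,0,0],[0,0,0]],
    [[0,0,0],[0,0,0]],
    [[0,0,0],[0,0,0]],
  ],
)

```text
clock: 2.53
ee_pos: [0.5009, 0.2688, 0.2524]
tcp_rot: [[-1.0, 0.0, -0.001], [0.0, 1.0, 0.0], [0.001, 0.0, -1.0]]
contact_force: [-0.3, 0.0, -0.1]
gripper_width: 0.0598
grip_force: 0.0
```

```bash
cat > look.py <<'E'
from h import *
import sys
H=dict(tile=.008,mat_a=.004,crucible=.025,crucible_lid=.009,weighing_bottle=.03,dropper_bottle=.05,rubber_stopper=.03)
def look(tag,names):
    s=get_state(); p=camera("wrist"); save(p,tag)
    print(np.round(s["clock"],2),np.round(s["ee_pos"],4),np.round(s["tcp_rot"],3).tolist(),s["gripper_width"])
    for n in names:
        for b in trace(n,p)[:4]:
            m=b["region"].astype(np.uint8); 
            r,c=np.where(m); 
            if not len(r): continue
            bb=[c.min(),r.min(),c.max(),r.max()]
            (cx,cy),rad=cv2.minEnclosingCircle(np.c_[c,r].astype(np.float32))
            print(n,round(b["score"],2),"uv",np.round(b["uv"]),"bbox",[int(v) for v in bb],"circ",np.round([cx,cy,rad],1),np.round(ray(p,(cx,cy),H[n],s),4)[:2])
    return p,s
if __name__=="__main__": look(sys.argv[1],sys.argv[2:] or list(H))
E
python3 look.py w1
```

```text
2.53 [0.5009 0.2688 0.2524] [[-1.0, 0.0, -0.001], [0.0, 1.0, 0.0], [0.001, 0.0, -1.0]] 0.05980325678996975
tile 0.61 uv [ 12. 135.] bbox [0, 92, 38, 165] circ [ 13.1 129.   38.3] [ 0.4525 -0.0826]
mat_a 0.9 uv [ 28. 204.] bbox [7, 187, 48, 222] circ [ 27.4 203.7  21.8] [ 0.5698 -0.0933]
mat_a 0.64 uv [ 83. 126.] bbox [61, 105, 105, 148] circ [ 82.5 126.5  23.7] [0.4493 0.0168]
crucible 0.69 uv [174. 153.] bbox [156, 138, 187, 168] circ [171.4 152.4  16.7] [0.4841 0.1504]
crucible_lid 0.95 uv [269. 207.] bbox [255, 195, 280, 221] circ [268.  207.8  13.3] [0.5749 0.2905]
weighing_bottle 0.56 uv [255. 151.] bbox [240, 138, 266, 164] circ [253.3 150.7  13.5] [0.4809 0.2676]
dropper_bottle 0.87 uv [ 39. 258.] bbox [20, 242, 58, 272] circ [ 39.2 256.7  20.3] [ 0.6377 -0.0551]
dropper_bottle 0.58 uv [212. 226.] bbox [202, 214, 216, 239] circ [209.  226.5  13.5] [0.5882 0.2031]
dropper_bottle 0.48 uv [ 13. 258.] bbox [0, 255, 21, 264] circ [ 10.5 260.5  11.1] [ 0.6443 -0.1001]
rubber_stopper 0.91 uv [339. 132.] bbox [327, 121, 351, 142] circ [339.1 131.5  12.2] [0.4545 0.3861]
```

View pics/w1.png

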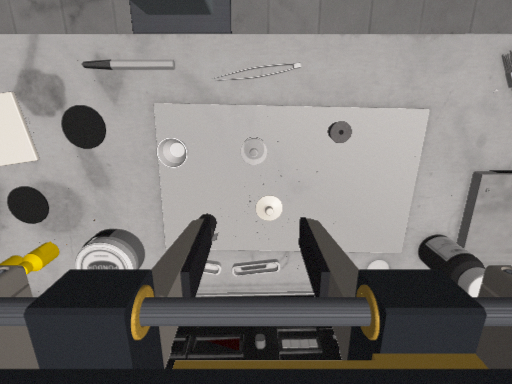

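Wrist view: crucible (172,152), weighing bottle (254,151), stopper (340,132), lid (268,208), with the dropper partly behind the left finger at (209,226). I'll approach the crucible first.

Call:
servo_tool(
  increments=[
    [[0.0034,-0.0235,0.025],[0,0,0]],
    [[0.0034,-0.0235,0.025],[0,0,0]],
    [[0.0034,-0.0235,0.025],[0,0,0]],
    [[0.0034,-0.0235,0.025],[0,0,0]],
    [[0.0034,-0.0235,0.025],[0,0,0]],
    [[0,0,0],[0,0,0]],
    [[0,0,0],[0,0,0]],
  ],
)

```text
clock: 3.52
ee_pos: [0.4831, 0.1505, 0.1265]
tcp_rot: [[-1.0, 0.002, -0.003], [0.002, 1.0, 0.0], [0.003, 0.0, -1.0]]
contact_force: [0.1, -0.3, 0.8]
gripper_width: 0.0601
grip_force: 0.0
```

```bash
sed -i 's/crucible=.025/crucible=.036/' look.py; python3 look.py w2
```

```text
3.52 [0.4831 0.1505 0.1265] [[-1.0, 0.002, -0.003], [0.002, 1.0, 0.0], [0.003, 0.0, -1.0]] 0.060125498758060864
tile 0.95 uv [ 25. 162.] bbox [0, 105, 63, 207] circ [ 23.9 158.   54.5] [ 0.4534 -0.0876]
mat_a 0.83 uv [ 45. 254.] bbox [18, 231, 74, 280] circ [ 46.4 255.8  28.5] [ 0.5701 -0.0931]
mat_a 0.73 uv [126. 153.] bbox [95, 123, 157, 182] circ [126.4 152.7  32. ] [0.4488 0.0175]
crucible 0.69 uv [260. 193.] bbox [236, 171, 278, 213] circ [257.1 191.8  22. ] [0.4818 0.1538]
crucible_lid 0.82 uv [377. 256.] bbox [356, 244, 393, 268] circ [374.7 260.4  18.9] [0.5738 0.2899]
weighing_bottle 0.93 uv [369. 187.] bbox [348, 168, 395, 208] circ [371.4 185.4  24.5] [0.4774 0.266 ]
weighing_bottle 0.68 uv [ 46. 254.] bbox [19, 232, 74, 280] circ [ 46.5 255.5  28.5] [ 0.5544 -0.0704]
dropper_bottle 0.81 uv [292. 288.] bbox [275, 267, 307, 340] circ [294.  303.5  37.6] [0.5993 0.1921]
rubber_stopper 0.64 uv [492. 160.] bbox [469, 147, 511, 177] circ [491.5 160.5  22.6] [0.4528 0.3777]
rubber_stopper 0.59 uv [128. 152.] bbox [96, 123, 157, 182] circ [127.  152.   32.6] [0.4439 0.0305]
```

View pics/w2.png

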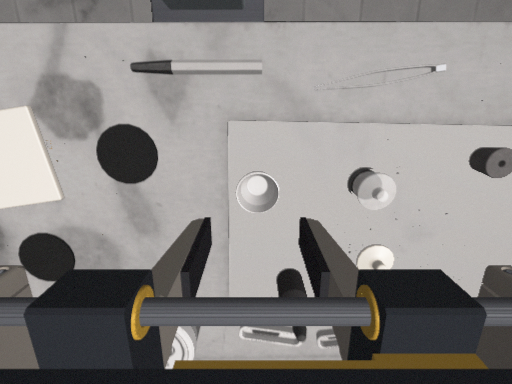

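The crucible rim is centred at (257,192), which gives (0.482, 0.154) at the expected radius. Descend and grip.

Call:
servo_tool(
  increments=[
    [[0.0013,0.0033,0.0],[0,0,0]],
    [[0,0,0.026],[0,0,0]],
    [[0,0,0.026],[0,0,0]],
    [[0,0,0.026],[0,0,0]],
    [[0,0,0.0185],[0,0,0]],
    [[0,0,0.008],[0,0,0]],
    [[0,0,0],[0,0,0]],
    [[0,0,0],[0,0,0]],
  ],
)

```text
clock: 4.58
ee_pos: [0.4834, 0.1545, 0.0236]
tcp_rot: [[-1.0, -0.0, 0.0], [-0.0, 1.0, 0.0], [-0.0, 0.0, -1.0]]
contact_force: [-0.4, -0.2, -0.6]
gripper_width: 0.06
grip_force: 0.0
```

Call:
servo_tool(
  increments=[
    [[0,0,0],[0,0,0]],
    [[0,0,0],[0,0,0]],
    [[0,0,0],[0,0,0]],
    [[0,0,0],[0,0,0]],
    [[0,0,0],[0,0,0]],
    [[0,0,0],[0,0,0]],
    [[0,0,0],[0,0,0]],
  ],
  fingers=0.03,
)

```text
clock: 5.17
ee_pos: [0.4842, 0.1544, 0.0243]
tcp_rot: [[-1.0, 0.0, 0.002], [0.0, 1.0, 0.0], [-0.002, 0.0, -1.0]]
contact_force: [-0.4, -0.4, 6.5]
gripper_width: 0.0403
grip_force: 30.0
```

Call:
servo_tool(
  increments=[
    [[0,0,-0.01],[0,0,0]],
    [[0,0,-0.02],[0,0,0]],
    [[0,0,-0.03],[0,0,0]],
    [[0,0,-0.03],[0,0,0]],
    [[0,0,0],[0,0,0]],
    [[0,0,0],[0,0,0]],
  ],
)

```text
clock: 5.67
ee_pos: [0.4844, 0.1544, 0.1153]
tcp_rot: [[-1.0, 0.0, 0.004], [0.0, 1.0, 0.0], [-0.004, 0.0, -1.0]]
contact_force: [-0.3, -0.5, -0.9]
gripper_width: 0.0397
grip_force: 30.0
```

```bash
python3 look.py w3 crucible tile mat_a
```

```text
5.67 [0.4844 0.1544 0.1153] [[-1.0, 0.0, 0.004], [0.0, 1.0, 0.0], [-0.004, 0.0, -1.0]] 0.03974512571153103
crucible 0.59 uv [258. 239.] bbox [222, 206, 286, 271] circ [254.4 239.3  34. ] [0.5288 0.1551]
tile 0.72 uv [256. 239.] bbox [221, 204, 287, 272] circ [254.6 238.5  34.7] [0.5427 0.1552]
tile 0.63 uv [ 17. 167.] bbox [0, 102, 52, 206] circ [ 18.6 154.5  54.7] [ 0.4504 -0.0784]
mat_a 0.75 uv [ 37. 258.] bbox [6, 233, 64, 283] circ [ 36.  258.5  30.3] [ 0.5699 -0.0924]
mat_a 0.72 uv [119. 151.] bbox [84, 121, 150, 184] circ [117.3 152.3  34. ] [0.4488 0.0177]
mat_a 0.36 uv [496. 162.] bbox [474, 147, 511, 179] circ [494.8 162.   21.4] [0.4589 0.3981]
```

View pics/w3.png

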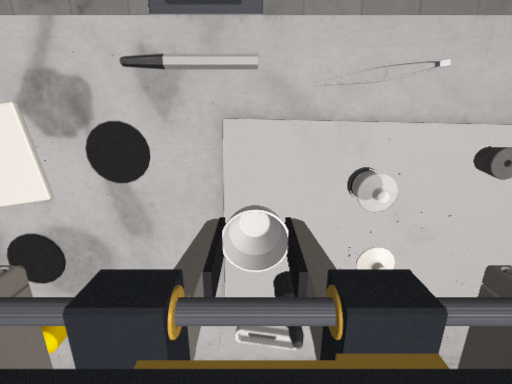

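The crucible is held, with its rim around (255,243) and its axis 2.5 mm toward the robot from the TCP. Next I'll look over the tile.

Call:
servo_tool(
  increments=[
    [[0.0036,-0.033,-0.0106],[0,0,0]],
    [[0.0036,-0.033,-0.0106],[0,0,0]],
    [[0.0036,-0.033,-0.0106],[0,0,0]],
    [[0.0036,-0.033,-0.0106],[0,0,0]],
    [[0.0036,-0.033,-0.0106],[0,0,0]],
    [[0.0036,-0.033,-0.0106],[0,0,0]],
    [[0.0036,-0.033,-0.0106],[0,0,0]],
    [[0.0036,-0.033,-0.0106],[0,0,0]],
  ],
)

```text
clock: 6.53
ee_pos: [0.453, -0.1108, 0.1971]
tcp_rot: [[-1.0, 0.0, -0.002], [0.0, 1.0, 0.001], [0.002, 0.001, -1.0]]
contact_force: [0.2, 0.9, 0.1]
gripper_width: 0.0398
grip_force: 30.0
```

Call:
servo_tool(
  increments=[
    [[0,0,0],[0,0,0]],
    [[0,0,0],[0,0,0]],
    [[0,0,0],[0,0,0]],
  ],
)

```text
clock: 6.78
ee_pos: [0.4535, -0.1089, 0.1966]
tcp_rot: [[-1.0, 0.001, -0.002], [0.001, 1.0, 0.002], [0.002, 0.002, -1.0]]
contact_force: [-0.7, 0.5, -0.6]
gripper_width: 0.0398
grip_force: 30.0
```

```bash
cat > tile.py <<'E'
from look import *
def quad(p,s):
    m=[b for b in trace("tile",p) if b["region"].sum()>3000]
    for b in m[:2]:
        c,_=cv2.findContours(b["region"].astype(np.uint8),0,2); c=max(c,key=cv2.contourArea)
        w=np.array([ray(p,q,.008,s)[:2] for q in c[:,0]],np.float32)
        print("tile rect",round(b["score"],2),cv2.minAreaRect(w), "mean corner box")
p,s=look("w4",["mat_a","crucible"]); quad(p,s)
p=camera("top"); quad(p,None)
E
python3 tile.py
```

```text
6.78 [ 0.4535 -0.1089  0.1966] [[-1.0, 0.001, -0.002], [0.001, 1.0, 0.002], [0.002, 0.002, -1.0]] 0.03975813908486043
mat_a 0.64 uv [163. 185.] bbox [140, 164, 186, 208] circ [162.8 186.6  24. ] [ 0.4772 -0.2319]
mat_a 0.6 uv [348. 164.] bbox [324, 143, 371, 189] circ [347.5 165.9  24.7] [0.4488 0.0148]
crucible 0.92 uv [255. 240.] bbox [222, 205, 286, 270] circ [253.7 238.5  34.1] [ 0.5382 -0.1092]
tile rect 0.85 ((0.4560098648071289, -0.11711002886295319), (0.09948952496051788, 0.09941752254962921), 8.251335144042969) mean corner box
```

View pics/w4.png

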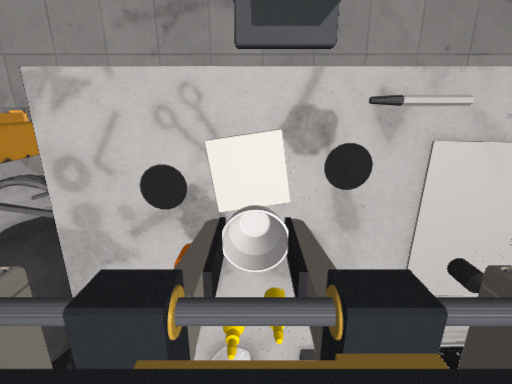

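Wrist view: tile around (248,170), right mat (163,187), left mat (348,166). The tile fit is 99.5 mm square, centred at (0.456, -0.117). Lower toward it.

Call:
servo_tool(
  increments=[
    [[-0.005,-0.008,0.03],[0,0,0]],
    [[0,0,0.04],[0,0,0]],
    [[0,0,0.04],[0,0,0]],
    [[0,0,0.03],[0,0,0]],
    [[0,0,0.01],[0,0,0]],
    [[0,0,0],[0,0,0]],
    [[0,0,0],[0,0,0]],
    [[0,0,0],[0,0,0]],
  ],
)

```text
clock: 7.75
ee_pos: [0.461, -0.1185, 0.0502]
tcp_rot: [[-1.0, -0.0, 0.004], [-0.0, 1.0, -0.002], [-0.004, -0.002, -1.0]]
contact_force: [0.1, -0.4, -0.7]
gripper_width: 0.0398
grip_force: 30.0
```

```bash
python3 -c "
from look import *
p,s=look('w5',['crucible'])
import time
print(s['ee_pos'],s['tcp_rot'])"
```

```text
7.75 [ 0.461  -0.1185  0.0502] [[-1.0, -0.0, 0.004], [-0.0, 1.0, -0.002], [-0.004, -0.002, -1.0]] 0.0397740003539306
crucible 0.78 uv [258. 239.] bbox [222, 205, 287, 271] circ [254.2 239.4  34.6] [ 0.4712 -0.1179]
[ 0.46104923 -0.11852911  0.05021683] [[-9.99993163e-01 -2.23922061e-04  3.69095467e-03]
 [-2.31605877e-04  9.99997807e-01 -2.08150053e-03]
 [-3.69048048e-03 -2.08234115e-03 -9.99991022e-01]]
```

View pics/w5.png

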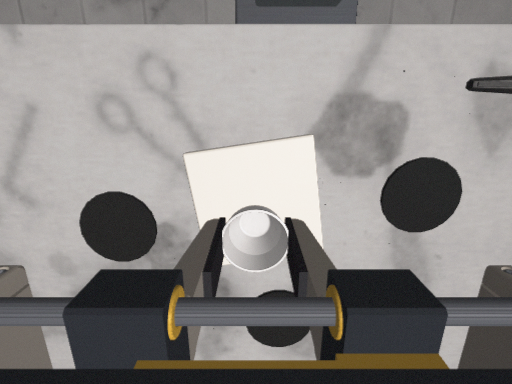

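Tile and crucible are both in view: tile corners at (185,154) and (313,136), crucible rim at (255,242). I'll check how noisy the pose readings are.

```bash
python3 -c "
from look import *
for i in range(7):
    s=get_state(); print(round(s['clock'],3),np.round(s['ee_pos'],4),np.round(s['joint_positions'],4)); p=camera('wrist')
for c in ['wrist']:
    for b in trace('tile',p)[:2]:
        r=b['region'].astype(np.uint8); c,_=cv2.findContours(r,0,2); c=max(c,key=cv2.contourArea)
        print(cv2.approxPolyDP(c,4,True)[:,0].tolist())
"
```

```text
7.85 [ 0.461  -0.1186  0.0502] [-0.5064  0.1176  2.0146  0.      1.0048 -2.0773]
7.9 [ 0.4608 -0.1185  0.0499] [-0.5064  0.1178  2.015   0.      1.0047 -2.0772]
7.95 [ 0.4604 -0.1183  0.0495] [-0.5065  0.1182  2.0156 -0.      1.0046 -2.0773]
8.0 [ 0.4601 -0.1182  0.0492] [-0.5066  0.1186  2.016  -0.      1.0045 -2.0772]
8.05 [ 0.4598 -0.118   0.0488] [-0.5066  0.119   2.0164 -0.      1.0044 -2.0772]
8.1 [ 0.4596 -0.1179  0.0486] [-0.5066  0.1193  2.0167  0.      1.0043 -2.0772]
8.15 [ 0.4594 -0.1178  0.0484] [-0.5066  0.1196  2.0169 -0.      1.0043 -2.0772]
[[311, 137], [183, 155], [197, 229], [215, 217], [227, 221], [244, 206], [263, 205], [283, 221], [286, 216], [303, 220], [321, 244]]
```

The readings settle slowly onto the command, so I'll allow settling time. Lower.

Call:
servo_tool(
  increments=[
    [[0,0,0.008],[0,0,0]],
    [[0,0,0.006],[0,0,0]],
    [[0,0,0.004],[0,0,0]],
    [[0,0,0.001],[0,0,0]],
    [[0,0,0],[0,0,0]],
    [[0,0,0],[0,0,0]],
    [[0,0,0],[0,0,0]],
    [[0,0,0],[0,0,0]],
  ],
)

```text
clock: 8.92
ee_pos: [0.459, -0.1176, 0.0286]
tcp_rot: [[-1.0, 0.0, -0.0], [0.0, 1.0, 0.0], [0.0, 0.0, -1.0]]
contact_force: [-0.3, -0.1, 0.0]
gripper_width: 0.0397
grip_force: 30.0
```

Call:
servo_tool(
  increments=[
    [[0,0,0],[0,0,0]],
    [[0,0,0],[0,0,0]],
    [[0,0,0],[0,0,0]],
    [[0,0,0],[0,0,0]],
    [[0,0,0],[0,0,0]],
  ],
)

```text
clock: 9.33
ee_pos: [0.4592, -0.1177, 0.0289]
tcp_rot: [[-1.0, 0.0, 0.0], [0.0, 1.0, -0.0], [-0.0, -0.0, -1.0]]
contact_force: [-0.4, -0.8, -0.0]
gripper_width: 0.0398
grip_force: 30.0
```

Call:
servo_tool(
  increments=[
    [[0.0006,0.0006,0.001],[0,0,0]],
    [[0,0,0],[0,0,0]],
    [[0,0,0],[0,0,0]],
  ],
)

```text
clock: 9.58
ee_pos: [0.459, -0.1175, 0.0284]
tcp_rot: [[-1.0, 0.0, 0.001], [0.0, 1.0, -0.001], [-0.001, -0.001, -1.0]]
contact_force: [0.1, -0.3, 2.7]
gripper_width: 0.0402
grip_force: 30.0
```

Call:
servo_tool(
  increments=[
    [[0,0,0.001],[0,0,0]],
    [[0,0,0],[0,0,0]],
    [[0,0,0],[0,0,0]],
  ],
)

```text
clock: 9.83
ee_pos: [0.4594, -0.1176, 0.0283]
tcp_rot: [[-1.0, 0.0, 0.001], [0.0, 1.0, -0.001], [-0.001, -0.001, -1.0]]
contact_force: [-2.1, 1.0, 11.7]
gripper_width: 0.0396
grip_force: 30.0
```

Call:
servo_tool(
  increments=[
    [[0,0,0.001],[0,0,0]],
    [[0,0,0],[0,0,0]],
    [[0,0,0],[0,0,0]],
  ],
)

```text
clock: 10.08
ee_pos: [0.4598, -0.1176, 0.0282]
tcp_rot: [[-1.0, -0.0, 0.002], [-0.0, 1.0, -0.001], [-0.002, -0.001, -1.0]]
contact_force: [-5.0, 2.5, 20.0]
gripper_width: 0.0404
grip_force: 30.0
```

Contact. Relieve the pressure, release, and lift.

Call:
servo_tool(
  increments=[
    [[0,0,-0.0025],[0,0,0]],
    [[0,0,0],[0,0,0]],
    [[0,0,0],[0,0,0]],
    [[0,0,0],[0,0,0]],
    [[0,0,0],[0,0,0]],
    [[0,0,0],[0,0,0]],
  ],
)

```text
clock: 10.58
ee_pos: [0.4586, -0.117, 0.0284]
tcp_rot: [[-1.0, 0.0, -0.0], [0.0, 1.0, 0.0], [0.0, 0.0, -1.0]]
contact_force: [-0.5, 0.1, 3.3]
gripper_width: 0.0399
grip_force: 30.0
```

Call:
servo_tool(
  increments=[
    [[0,0,0],[0,0,0]],
    [[0,0,0],[0,0,0]],
    [[0,0,0],[0,0,0]],
    [[0,0,0],[0,0,0]],
  ],
  fingers=0.06,
)

```text
clock: 10.92
ee_pos: [0.4582, -0.1169, 0.028]
tcp_rot: [[-1.0, 0.0, -0.001], [0.0, 1.0, 0.0], [0.001, 0.0, -1.0]]
contact_force: [-0.6, 0.3, -0.5]
gripper_width: 0.0602
grip_force: 0.0
```

Call:
servo_tool(
  increments=[
    [[0,0,-0.01],[0,0,0]],
    [[0,0,-0.025],[0,0,0]],
    [[0,0,-0.04],[0,0,0]],
    [[0,0,-0.04],[0,0,0]],
    [[0,0,-0.04],[0,0,0]],
    [[0,0,0],[0,0,0]],
    [[0,0,0],[0,0,0]],
    [[0,0,0],[0,0,0]],
  ],
)

```text
clock: 11.58
ee_pos: [0.4583, -0.1169, 0.1833]
tcp_rot: [[-1.0, 0.0, -0.0], [0.0, 1.0, 0.0], [0.0, 0.0, -1.0]]
contact_force: [0.4, 0.1, 0.4]
gripper_width: 0.0601
grip_force: 0.0
```

```bash
sed -i 's/"w4",\["mat_a","crucible"\]/"w6",["mat_a","crucible"]/; s/crucible=.036/crucible=.040/;/"top"/d' tile.py look.py; python3 tile.py
```

```text
11.58 [ 0.4583 -0.1169  0.1833] [[-1.0, 0.0, -0.0], [0.0, 1.0, 0.0], [0.0, 0.0, -1.0]] 0.060140824851446555
mat_a 0.95 uv [269. 248.] bbox [246, 229, 291, 270] circ [268.7 249.5  22.8] [ 0.5701 -0.0966]
mat_a 0.8 uv [360. 164.] bbox [333, 140, 383, 188] circ [357.9 163.9  25.7] [0.4484 0.0148]
mat_a 0.78 uv [164. 186.] bbox [141, 163, 190, 208] circ [165.7 185.6  25.5] [ 0.477  -0.2317]
crucible 0.8 uv [258. 179.] bbox [236, 160, 272, 195] circ [254.3 177.8  18.4] [ 0.4571 -0.1164]
tile rect 0.86 ((0.4563288986682892, -0.11658564954996109), (0.1023917868733406, 0.1007571890950203), 7.839405059814453) mean corner box
```

View pics/w6.png

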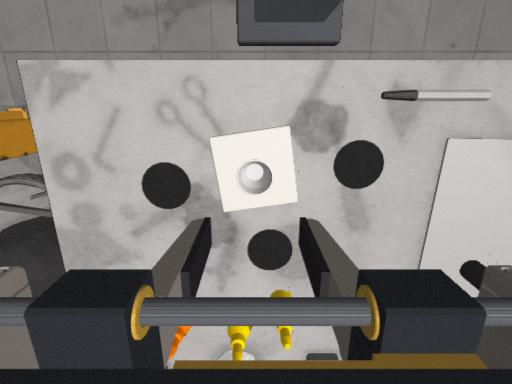

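The crucible stands at the tile centre, measured (0.457, -0.116) against (0.456, -0.117). Next is the lid, with the gripper turned 45° to clear the dropper.

Call:
servo_tool(
  increments=[
    [[-0.0096,0.0339,0.0044],[0,0,0]],
    [[-0.0096,0.0339,0.0044],[0,0,0]],
    [[-0.0096,0.0339,0.0044],[0,0,0]],
    [[-0.0096,0.0339,0.0044],[0,0,0]],
    [[-0.0096,0.0339,0.0044],[0,0,0]],
    [[-0.0096,0.0339,0.0044],[0,0,0]],
    [[-0.0096,0.0339,0.0044],[0,0,0]],
    [[-0.0096,0.0339,0.0044],[0,0,0]],
  ],
  fingers=0.035,
)

```text
clock: 12.45
ee_pos: [0.5348, 0.1559, 0.1467]
tcp_rot: [[-1.0, 0.0, -0.002], [0.0, 1.0, -0.0], [0.002, -0.0, -1.0]]
contact_force: [1.4, 0.3, -0.4]
gripper_width: 0.0352
grip_force: 0.0
```

Call:
servo_tool(
  increments=[
    [[-0.0096,0.0339,0.0044],[0,0,0]],
    [[-0.0096,0.0339,0.0044],[0,0,0]],
    [[-0.0096,0.0339,0.0044],[0,0,0]],
    [[-0.0096,0.0339,0.0044],[0,0,0]],
    [[0,0,0],[0,0,6.5]],
    [[0,0,0],[0,0,6.5]],
    [[0,0,0],[0,0,6.5]],
    [[0,0,0],[0,0,6.5]],
  ],
)

```text
clock: 13.12
ee_pos: [0.5729, 0.2898, 0.1287]
tcp_rot: [[-0.897, 0.443, -0.003], [0.443, 0.897, -0.001], [0.002, -0.002, -1.0]]
contact_force: [-0.9, 1.1, 0.1]
gripper_width: 0.0347
grip_force: 0.0
```

Call:
servo_tool(
  increments=[
    [[0,0,0],[0,0,6.5]],
    [[0,0,0],[0,0,6.5]],
    [[0,0,0],[0,0,6.0]],
    [[0,0,0],[0,0,0]],
    [[0,0,0],[0,0,0]],
    [[0,0,0],[0,0,0]],
    [[0,0,0],[0,0,0]],
    [[0,0,0],[0,0,0]],
  ],
)

```text
clock: 13.78
ee_pos: [0.5737, 0.2897, 0.1304]
tcp_rot: [[-0.708, 0.706, -0.0], [0.706, 0.708, -0.0], [0.0, -0.0, -1.0]]
contact_force: [-0.4, 0.2, 0.9]
gripper_width: 0.0351
grip_force: 0.0
```

```bash
cat > look2.py <<'E'
from look import *
names=sys.argv[2:]
p,s=look(sys.argv[1],names)
f=p["frame"][:,:,::-1]
R=np.array(s["tcp_rot"])
print("tool xy axes",np.round(R[:2,:2],3).tolist())
E
python3 look2.py w7 crucible_lid dropper_bottle weighing_bottle rubber_stopper
```

```text
13.78 [0.5737 0.2897 0.1304] [[-0.708, 0.706, -0.0], [0.706, 0.708, -0.0], [0.0, -0.0, -1.0]] 0.03506174332769548
crucible_lid 0.58 uv [256. 184.] bbox [236, 165, 276, 203] circ [256.  184.5  20.5] [0.5753 0.2917]
crucible_lid 0.31 uv [230. 270.] bbox [225, 262, 229, 274] circ [227.  268.    6.3] [0.6241 0.1946]
dropper_bottle 0.28 uv [239.  20.] bbox [220, 0, 255, 39] circ [237.   18.2  21.8] [0.461  0.3846]
weighing_bottle 0.77 uv [168. 139.] bbox [146, 121, 192, 160] circ [169.1 138.6  23.6] [0.4806 0.2697]
rubber_stopper 0.72 uv [254. 186.] bbox [236, 164, 276, 202] circ [256.  183.7  20.3] [0.5704 0.2966]
rubber_stopper 0.61 uv [238.  19.] bbox [220, 0, 255, 39] circ [237.   18.3  21.3] [0.4564 0.3875]
tool xy axes [[-0.708, 0.706], [0.706, 0.708]]
```

View pics/w7.png

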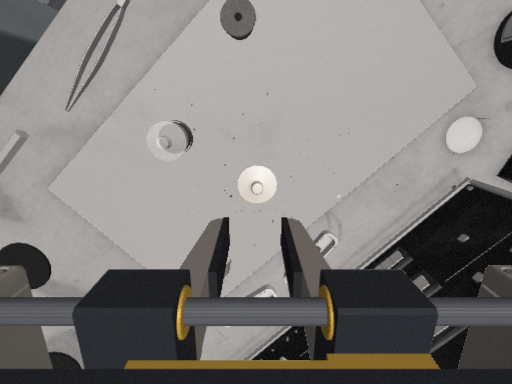

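The lid disc is at (257,184) and its knob at (257,187), about 3 mm off along the closing line and centred otherwise. Descend and grip the knob.

Call:
servo_tool(
  increments=[
    [[0,0.003,0.03],[0,0,0]],
    [[0,0,0.03],[0,0,0]],
    [[0,0,0.025],[0,0,0]],
    [[0,0,0.015],[0,0,0]],
    [[0,0,0.007],[0,0,0]],
    [[0,0,0.003],[0,0,0]],
    [[0,0,0],[0,0,0]],
    [[0,0,0],[0,0,0]],
  ],
)

```text
clock: 14.7
ee_pos: [0.5773, 0.2922, 0.0223]
tcp_rot: [[-0.707, 0.707, 0.003], [0.707, 0.707, 0.001], [-0.001, 0.002, -1.0]]
contact_force: [0.6, 0.3, -0.4]
gripper_width: 0.035
grip_force: 0.0
```

Call:
servo_tool(
  increments=[
    [[0,0,0.001],[0,0,0]],
    [[0,0,0],[0,0,0]],
    [[0,0,0],[0,0,0]],
    [[0,0,0],[0,0,0]],
  ],
)

```text
clock: 15.03
ee_pos: [0.5763, 0.2919, 0.0202]
tcp_rot: [[-0.707, 0.707, 0.001], [0.707, 0.707, 0.0], [-0.0, 0.001, -1.0]]
contact_force: [-0.2, -0.3, -0.3]
gripper_width: 0.0353
grip_force: 0.0
```

Call:
servo_tool(
  increments=[
    [[0,0,0],[0,0,0]],
    [[0,0,0],[0,0,0]],
    [[0,0,0],[0,0,0]],
    [[0,0,0],[0,0,0]],
    [[0,0,0],[0,0,0]],
    [[0,0,0],[0,0,0]],
    [[0,0,0],[0,0,0]],
  ],
  fingers=0.005,
)

```text
clock: 15.62
ee_pos: [0.5759, 0.2918, 0.0196]
tcp_rot: [[-0.707, 0.707, -0.0], [0.707, 0.707, -0.0], [0.0, -0.0, -1.0]]
contact_force: [1.1, -0.0, 0.1]
gripper_width: 0.0103
grip_force: 30.0
```

Call:
servo_tool(
  increments=[
    [[0,0,-0.005],[0,0,0]],
    [[0,0,-0.015],[0,0,0]],
    [[0,0,-0.03],[0,0,0]],
    [[0,0,-0.03],[0,0,0]],
    [[0,0,-0.02],[0,0,0]],
    [[0,0,0],[0,0,0]],
    [[0,0,0],[0,0,0]],
    [[0,0,0],[0,0,0]],
  ],
)

```text
clock: 16.28
ee_pos: [0.5753, 0.2916, 0.1189]
tcp_rot: [[-0.707, 0.707, -0.001], [0.707, 0.707, -0.0], [0.001, -0.001, -1.0]]
contact_force: [-0.4, 0.8, -0.6]
gripper_width: 0.0106
grip_force: 30.0
```

```bash
python3 look2.py w8 crucible_lid; python3 -c "
import cv2; i=cv2.imread('pics/w8.png')[150:330,150:370]; cv2.imwrite('pics/w8c.png',cv2.resize(i,None,fx=3,fy=3,interpolation=2))"
```

```text
16.28 [0.5753 0.2916 0.1189] [[-0.707, 0.707, -0.001], [0.707, 0.707, -0.0], [0.001, -0.001, -1.0]] 0.010636508730183894
crucible_lid 0.58 uv [257. 216.] bbox [224, 199, 284, 255] circ [254.1 225.2  30.2] [0.6053 0.2621]
tool xy axes [[-0.707, 0.707], [0.707, 0.707]]
```

View pics/w8c.png

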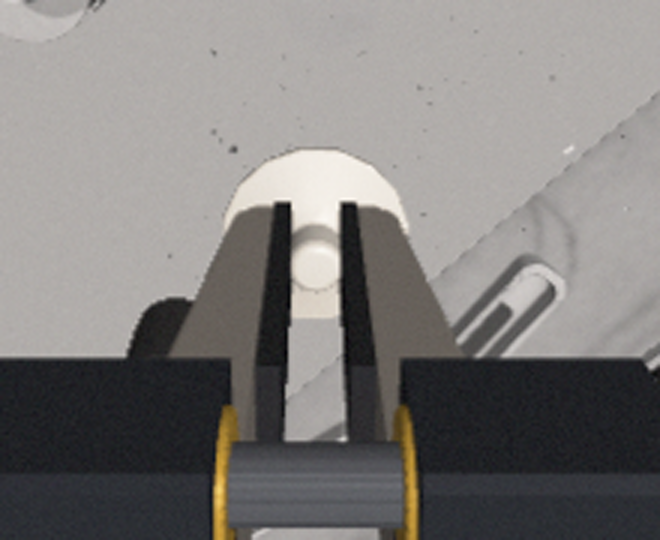

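The lid is held flat by the knob, with the knob at pixel (256,238) and the disc spanning rows 199–256, and its axis within 0.5 mm of the TCP. I'll move near the crucible and re-measure its rim.

Call:
servo_tool(
  increments=[
    [[0,0,-0.02],[0,0,0]],
    [[0,0,-0.02],[0,0,0]],
    [[-0.0212,-0.031,0],[0,0,0]],
    [[-0.0212,-0.031,0],[0,0,0]],
    [[-0.0212,-0.031,0],[0,0,0]],
    [[-0.0212,-0.031,0],[0,0,0]],
    [[-0.0212,-0.031,0],[0,0,0]],
    [[-0.0212,-0.031,0],[0,0,0]],
  ],
)

```text
clock: 17.05
ee_pos: [0.5327, 0.0689, 0.1581]
tcp_rot: [[-0.707, 0.707, -0.003], [0.707, 0.707, 0.0], [0.002, -0.002, -1.0]]
contact_force: [1.0, -0.5, 0.2]
gripper_width: 0.0105
grip_force: 30.0
```

Call:
servo_tool(
  increments=[
    [[-0.0212,-0.031,0],[0,0,0]],
    [[-0.0212,-0.031,0],[0,0,0]],
    [[-0.0212,-0.031,0],[0,0,0]],
    [[-0.0212,-0.031,0],[0,0,0]],
    [[-0.0212,-0.031,0],[0,0,0]],
    [[-0.0212,-0.031,0],[0,0,0]],
    [[0,0,0],[0,0,0]],
    [[0,0,0],[0,0,0]],
  ],
)

```text
clock: 17.72
ee_pos: [0.4917, -0.1522, 0.1584]
tcp_rot: [[-0.704, 0.71, -0.002], [0.71, 0.704, 0.001], [0.002, -0.0, -1.0]]
contact_force: [-0.2, 0.4, -0.9]
gripper_width: 0.0106
grip_force: 30.0
```

Call:
servo_tool(
  increments=[
    [[0,0,0],[0,0,0]],
    [[0,0,0],[0,0,0]],
    [[0,0,0],[0,0,0]],
  ],
)

```text
clock: 17.97
ee_pos: [0.4928, -0.1496, 0.1592]
tcp_rot: [[-0.708, 0.706, -0.001], [0.706, 0.708, 0.001], [0.001, -0.0, -1.0]]
contact_force: [0.6, 0.2, -0.1]
gripper_width: 0.0104
grip_force: 30.0
```

```bash
cat > rim.py <<'E'
from look import *
p,s=look(sys.argv[1],["crucible"]); 
b=trace("crucible",p)[0]; c,_=cv2.findContours(b["region"].astype(np.uint8),0,2); c=max(c,key=cv2.contourArea)
w=np.array([ray(p,q,.040,s)[:2] for q in c[:,0]],np.float32); print("rim circle",cv2.minEnclosingCircle(w),cv2.fitEllipse(w))
u,v=np.array(b["uv"],int); i=p["frame"][max(v-50,0):v+50,u-60:u+60,::-1]; cv2.imwrite("pics/%s.png"%(sys.argv[1]+"c"),cv2.resize(i,None,fx=5,fy=5,interpolation=2)); print("crop origin",u-60,max(v-50,0))
E
python3 rim.py w9
```

```text
17.97 [ 0.4928 -0.1496  0.1592] [[-0.708, 0.706, -0.001], [0.706, 0.708, 0.001], [0.001, -0.0, -1.0]] 0.010423977848908772
crucible 0.73 uv [256. 139.] bbox [231, 118, 273, 160] circ [251.9 139.1  21.8] [ 0.4568 -0.116 ]
rim circle ((0.457067608833313, -0.11639005690813065), 0.022135846316814423) ((0.4574153423309326, -0.1161143034696579), (0.04178608953952789, 0.04287198930978775), 129.5441131591797)
crop origin 196 88
```

View pics/w9c.png

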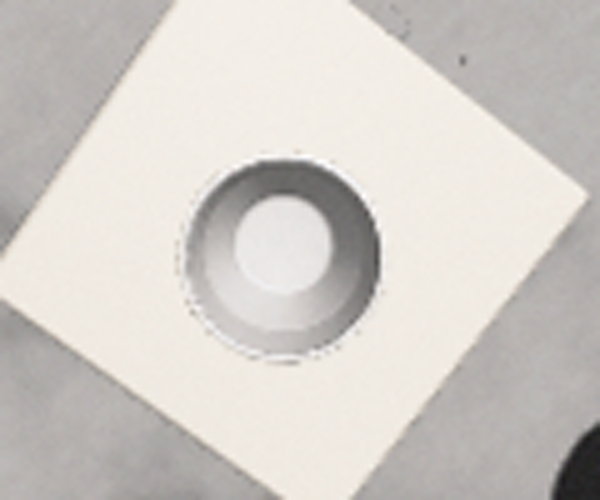

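The rim centre is confirmed at (0.457, -0.1165). Move over it, settle, then lower.

Call:
servo_tool(
  increments=[
    [[0.0245,-0.0007,0],[0,0,0]],
    [[0.0244,-0.0006,0.02],[0,0,0]],
    [[0,0,0.03],[0,0,0]],
    [[0,0,0.03],[0,0,0]],
    [[0,0,0.012],[0,0,0]],
    [[0,0,0],[0,0,0]],
    [[0,0,0],[0,0,0]],
    [[0,0,0],[0,0,0]],
  ],
)

```text
clock: 18.78
ee_pos: [0.4583, -0.1178, 0.0689]
tcp_rot: [[-0.707, 0.707, 0.002], [0.707, 0.707, -0.001], [-0.002, 0.001, -1.0]]
contact_force: [-0.0, 0.1, -0.4]
gripper_width: 0.0105
grip_force: 30.0
```

Call:
servo_tool(
  increments=[
    [[0,0,0],[0,0,0]],
    [[0,0,0],[0,0,0]],
    [[0,0,0],[0,0,0]],
    [[0,0,0],[0,0,0]],
    [[0,0,0],[0,0,0]],
    [[0,0,0],[0,0,0]],
  ],
)

```text
clock: 19.28
ee_pos: [0.4573, -0.1175, 0.0677]
tcp_rot: [[-0.707, 0.707, 0.0], [0.707, 0.707, -0.0], [-0.0, 0.0, -1.0]]
contact_force: [-0.7, 0.5, -1.2]
gripper_width: 0.0111
grip_force: 30.0
```

Call:
servo_tool(
  increments=[
    [[0.0005,0.0005,0.006],[0,0,0]],
    [[0,0,0.004],[0,0,0]],
    [[0,0,0.001],[0,0,0]],
    [[0,0,0],[0,0,0]],
    [[0,0,0],[0,0,0]],
    [[0,0,0],[0,0,0]],
    [[0,0,0],[0,0,0]],
    [[0,0,0],[0,0,0]],
  ],
)

```text
clock: 19.95
ee_pos: [0.4573, -0.1167, 0.0566]
tcp_rot: [[-0.707, 0.707, 0.0], [0.707, 0.707, -0.0], [-0.0, 0.0, -1.0]]
contact_force: [0.5, 0.3, -0.1]
gripper_width: 0.0105
grip_force: 30.0
```

Call:
servo_tool(
  increments=[
    [[0,0,0.001],[0,0,0]],
    [[0,0,0],[0,0,0]],
    [[0,0,0],[0,0,0]],
  ],
)

```text
clock: 20.2
ee_pos: [0.4574, -0.1168, 0.0558]
tcp_rot: [[-0.707, 0.707, 0.0], [0.707, 0.707, -0.0], [-0.0, 0.0, -1.0]]
contact_force: [0.2, 0.2, 1.2]
gripper_width: 0.0103
grip_force: 30.0
```

Call:
servo_tool(
  increments=[
    [[0,0,0.0005],[0,0,0]],
    [[0,0,0],[0,0,0]],
    [[0,0,0],[0,0,0]],
  ],
)

```text
clock: 20.45
ee_pos: [0.4577, -0.117, 0.0557]
tcp_rot: [[-0.707, 0.707, 0.001], [0.707, 0.707, -0.001], [-0.001, 0.0, -1.0]]
contact_force: [-1.6, 0.8, 5.5]
gripper_width: 0.0108
grip_force: 30.0
```

Contact at the expected height. Release, lift and measure.

Call:
servo_tool(
  increments=[
    [[0,0,-0.0008],[0,0,0]],
    [[0,0,0],[0,0,0]],
    [[0,0,0],[0,0,0]],
    [[0,0,0],[0,0,0]],
  ],
)

```text
clock: 20.78
ee_pos: [0.4571, -0.1166, 0.0558]
tcp_rot: [[-0.707, 0.707, -0.0], [0.707, 0.707, 0.0], [0.0, -0.0, -1.0]]
contact_force: [-0.1, 0.2, 1.0]
gripper_width: 0.0108
grip_force: 30.0
```

Call:
servo_tool(
  increments=[
    [[0,0,0],[0,0,0]],
    [[0,0,0],[0,0,0]],
    [[0,0,0],[0,0,0]],
    [[0,0,0],[0,0,0]],
  ],
  fingers=0.035,
)

```text
clock: 21.12
ee_pos: [0.4571, -0.1166, 0.0557]
tcp_rot: [[-0.707, 0.707, -0.0], [0.707, 0.707, 0.0], [0.0, -0.0, -1.0]]
contact_force: [-0.4, 0.2, 0.6]
gripper_width: 0.0346
grip_force: 0.0
```

Call:
servo_tool(
  increments=[
    [[0,0,-0.01],[0,0,0]],
    [[0,0,-0.02],[0,0,0]],
    [[0,0,-0.03],[0,0,0]],
    [[0,0,-0.03],[0,0,0]],
    [[0,0,-0.03],[0,0,0]],
    [[0,0,0],[0,0,0]],
    [[0,0,0],[0,0,0]],
    [[0,0,0],[0,0,0]],
  ],
)

```text
clock: 21.78
ee_pos: [0.4569, -0.1165, 0.1756]
tcp_rot: [[-0.707, 0.707, -0.0], [0.707, 0.707, 0.0], [0.001, -0.0, -1.0]]
contact_force: [0.1, 0.6, 0.6]
gripper_width: 0.0348
grip_force: 0.0
```

```bash
sed -i 's/crucible_lid=.009/crucible_lid=.045/' look.py; python3 look2.py w10 crucible_lid crucible; python3 tile.py|grep rect; python3 -c "
import cv2; i=cv2.imread('pics/w10.png')[100:300,150:360]; cv2.imwrite('pics/w10c.png',cv2.resize(i,None,fx=3,fy=3,interpolation=2))"
```

```text
21.78 [ 0.4569 -0.1165  0.1756] [[-0.707, 0.707, -0.0], [0.707, 0.707, 0.0], [0.001, -0.0, -1.0]] 0.03477863125426691
crucible_lid 0.88 uv [255. 182.] bbox [236, 163, 273, 200] circ [254.9 182.   19.3] [ 0.4575 -0.1151]
crucible_lid 0.65 uv [253. 163.] bbox [200, 118, 309, 224] circ [254.3 172.2  55.2] [ 0.4491 -0.1077]
crucible 0.75 uv [252. 162.] bbox [200, 118, 308, 222] circ [253.8 171.9  54.6] [ 0.4493 -0.1086]
tool xy axes [[-0.707, 0.707], [0.707, 0.707]]
tile rect 0.55 ((0.456441193819046, -0.11616670340299606), (0.10008791834115982, 0.10078011453151703), 8.491958618164062) mean corner box
```

View pics/w10c.png

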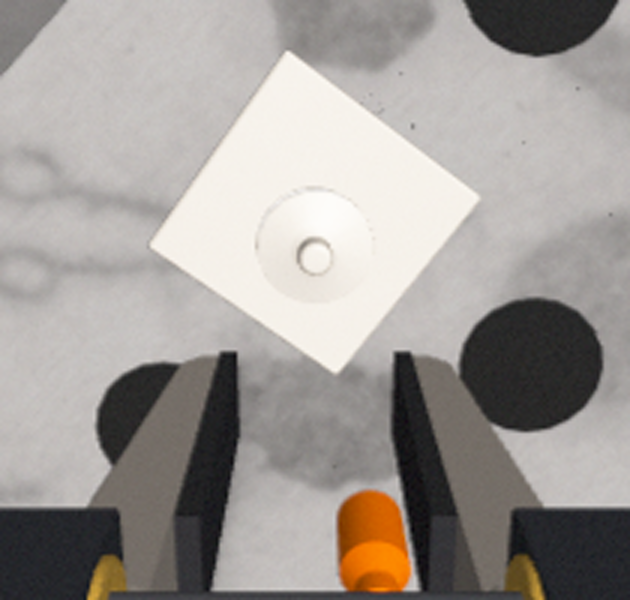

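The lid sits centred on the crucible, with the disc at crop (314,245) and the knob at (316,257). Next, the weighing bottle.

Call:
servo_tool(
  increments=[
    [[0,0,0],[0,0,-6.5]],
    [[0,0,0],[0,0,-6.5]],
    [[0,0,0],[0,0,-6.5]],
    [[0,0,0],[0,0,-6.5]],
    [[0,0,0],[0,0,-6.5]],
    [[0,0,0],[0,0,-6.5]],
    [[0,0,0],[0,0,-6]],
    [[0,0,0],[0,0,0]],
  ],
  fingers=0.055,
)

```text
clock: 22.8
ee_pos: [0.4571, -0.1167, 0.1756]
tcp_rot: [[-1.0, -0.002, -0.001], [-0.002, 1.0, 0.0], [0.001, 0.0, -1.0]]
contact_force: [0.4, 0.5, -0.2]
gripper_width: 0.0548
grip_force: 0.0
```

Call:
servo_tool(
  increments=[
    [[-0.0022,0.0384,0.0046],[0,0,0]],
    [[-0.0022,0.0384,0.0046],[0,0,0]],
    [[-0.0022,0.0384,0.0046],[0,0,0]],
    [[-0.0022,0.0384,0.0046],[0,0,0]],
    [[-0.0022,0.0384,0.0046],[0,0,0]],
    [[-0.0022,0.0384,0.0046],[0,0,0]],
    [[-0.0022,0.0384,0.0046],[0,0,0]],
    [[-0.0022,0.0384,0.0046],[0,0,0]],
  ],
)

```text
clock: 23.47
ee_pos: [0.4746, 0.1925, 0.1388]
tcp_rot: [[-1.0, 0.003, 0.0], [0.003, 1.0, -0.0], [-0.0, -0.0, -1.0]]
contact_force: [0.7, -1.2, 0.5]
gripper_width: 0.055
grip_force: 0.0
```

Call:
servo_tool(
  increments=[
    [[-0.0022,0.0384,0.0046],[0,0,0]],
    [[-0.0022,0.0384,0.0046],[0,0,0]],
    [[0,0,0],[0,0,0]],
    [[0,0,0],[0,0,0]],
    [[0,0,0],[0,0,0]],
    [[0,0,0],[0,0,0]],
    [[0,0,0],[0,0,0]],
  ],
)

```text
clock: 24.05
ee_pos: [0.4796, 0.2661, 0.1301]
tcp_rot: [[-1.0, 0.003, 0.0], [0.003, 1.0, -0.0], [-0.0, -0.0, -1.0]]
contact_force: [-0.1, 0.1, 0.2]
gripper_width: 0.0547
grip_force: 0.0
```

```bash
sed -i 's/weighing_bottle=.03/weighing_bottle=.043/' look.py; python3 look2.py w11 weighing_bottle rubber_stopper dropper_bottle mat_a
```

```text
24.05 [0.4796 0.2661 0.1301] [[-1.0, 0.003, 0.0], [0.003, 1.0, -0.0], [-0.0, -0.0, -1.0]] 0.054657452005205075
weighing_bottle 0.72 uv [252. 190.] bbox [237, 169, 274, 211] circ [255.5 190.   21.3] [0.4757 0.2678]
rubber_stopper 0.89 uv [375. 165.] bbox [357, 149, 394, 181] circ [375.6 163.2  18.7] [0.4528 0.3845]
mat_a 0.79 uv [ 21. 156.] bbox [0, 126, 52, 184] circ [ 21.5 154.5  33.4] [0.4478 0.0197]
mat_a 0.26 uv [377. 163.] bbox [357, 149, 394, 180] circ [375.5 162.5  18.7] [0.4575 0.3959]
tool xy axes [[-1.0, 0.003], [0.003, 1.0]]
```

Call:
servo_tool(
  increments=[
    [[0,0.0015,0.03],[0,0,0]],
    [[0,0,0.03],[0,0,0]],
    [[0,0,0.025],[0,0,0]],
    [[0,0,0.014],[0,0,0]],
    [[0,0,0.007],[0,0,0]],
    [[0,0,0],[0,0,0]],
    [[0,0,0],[0,0,0]],
    [[0,0,0],[0,0,0]],
  ],
)

```text
clock: 24.97
ee_pos: [0.4806, 0.2691, 0.0254]
tcp_rot: [[-1.0, 0.0, 0.003], [0.0, 1.0, 0.001], [-0.003, 0.001, -1.0]]
contact_force: [0.5, -0.3, 0.5]
gripper_width: 0.055
grip_force: 0.0
```

Call:
servo_tool(
  increments=[
    [[0,0,0],[0,0,0]],
    [[0,0,0],[0,0,0]],
    [[0,0,0],[0,0,0]],
    [[0,0,0],[0,0,0]],
  ],
)

```text
clock: 25.3
ee_pos: [0.4796, 0.2689, 0.0244]
tcp_rot: [[-1.0, 0.0, 0.001], [0.0, 1.0, 0.0], [-0.001, 0.0, -1.0]]
contact_force: [0.2, 0.2, 0.5]
gripper_width: 0.0546
grip_force: 0.0
```

Call:
servo_tool(
  increments=[
    [[0,0,0],[0,0,0]],
    [[0,0,0],[0,0,0]],
    [[0,0,0],[0,0,0]],
    [[0,0,0],[0,0,0]],
    [[0,0,0],[0,0,0]],
    [[0,0,0],[0,0,0]],
  ],
  fingers=0.025,
)

```text
clock: 25.8
ee_pos: [0.4793, 0.2688, 0.0239]
tcp_rot: [[-1.0, 0.0, -0.0], [0.0, 1.0, -0.0], [0.0, -0.0, -1.0]]
contact_force: [-0.4, 0.3, 0.8]
gripper_width: 0.034
grip_force: 30.0
```

Call:
servo_tool(
  increments=[
    [[0,0,-0.005],[0,0,0]],
    [[0,0,-0.015],[0,0,0]],
    [[0,0,-0.03],[0,0,0]],
    [[0,0,-0.03],[0,0,0]],
    [[0,0,-0.02],[0,0,0]],
    [[0,0,0],[0,0,0]],
    [[0,0,0],[0,0,0]],
    [[0,0,0],[0,0,0]],
  ],
)

```text
clock: 26.47
ee_pos: [0.4785, 0.2685, 0.1227]
tcp_rot: [[-1.0, 0.0, -0.002], [0.0, 1.0, -0.001], [0.002, -0.001, -1.0]]
contact_force: [0.0, 0.4, 0.0]
gripper_width: 0.0341
grip_force: 30.0
```

```bash
python3 look2.py w12 weighing_bottle mat_a
```

```text
26.47 [0.4785 0.2685 0.1227] [[-1.0, 0.0, -0.002], [0.0, 1.0, -0.001], [0.002, -0.001, -1.0]] 0.03407622760902863
weighing_bottle 0.92 uv [253. 240.] bbox [227, 203, 282, 275] circ [254.5 239.1  36.2] [0.5222 0.2691]
mat_a 0.6 uv [ 18. 158.] bbox [0, 128, 45, 188] circ [ 17.  156.   32.8] [0.4473 0.0232]
tool xy axes [[-1.0, 0.0], [0.0, 1.0]]
```

Call:
servo_tool(
  increments=[
    [[0.0044,-0.0362,0],[0,0,0]],
    [[0.0044,-0.0362,0],[0,0,0]],
    [[0.0044,-0.0362,0],[0,0,0]],
    [[0.0044,-0.0362,0],[0,0,0]],
    [[0.0044,-0.0362,0],[0,0,0]],
    [[0.0044,-0.0362,0],[0,0,0]],
    [[0.0044,-0.0362,0],[0,0,0]],
    [[0,0,0.02],[0,0,0]],
  ],
)

```text
clock: 27.28
ee_pos: [0.4506, 0.0097, 0.1063]
tcp_rot: [[-1.0, 0.006, 0.006], [0.006, 1.0, -0.004], [-0.006, -0.004, -1.0]]
contact_force: [0.6, -1.2, 0.5]
gripper_width: 0.034
grip_force: 30.0
```

Call:
servo_tool(
  increments=[
    [[0,0,0.025],[0,0,0]],
    [[0,0,0.025],[0,0,0]],
    [[0,0,0.015],[0,0,0]],
    [[0,0,0.005],[0,0,0]],
    [[0,0,0],[0,0,0]],
    [[0,0,0],[0,0,0]],
    [[0,0,0],[0,0,0]],
    [[0,0,0],[0,0,0]],
  ],
)

```text
clock: 27.95
ee_pos: [0.4496, 0.0152, 0.0351]
tcp_rot: [[-1.0, -0.0, 0.002], [-0.0, 1.0, -0.001], [-0.002, -0.001, -1.0]]
contact_force: [-0.8, -0.9, -0.3]
gripper_width: 0.0339
grip_force: 30.0
```

Call:
servo_tool(
  increments=[
    [[0,0,0.004],[0,0,0]],
    [[0,0,0.002],[0,0,0]],
    [[0,0,0],[0,0,0]],
    [[0,0,0],[0,0,0]],
    [[0,0,0],[0,0,0]],
    [[0,0,0],[0,0,0]],
  ],
)

```text
clock: 28.45
ee_pos: [0.4485, 0.0153, 0.028]
tcp_rot: [[-1.0, 0.0, 0.0], [0.0, 1.0, -0.0], [-0.0, -0.0, -1.0]]
contact_force: [0.2, 0.3, 0.2]
gripper_width: 0.0342
grip_force: 30.0
```

Call:
servo_tool(
  increments=[
    [[0,0,0.002],[0,0,0]],
    [[0,0,0.001],[0,0,0]],
    [[0,0,0],[0,0,0]],
    [[0,0,0],[0,0,0]],
  ],
)

```text
clock: 28.78
ee_pos: [0.4483, 0.0154, 0.0248]
tcp_rot: [[-1.0, 0.0, -0.0], [0.0, 1.0, 0.0], [0.0, 0.0, -1.0]]
contact_force: [-0.0, -0.1, -0.6]
gripper_width: 0.0343
grip_force: 30.0
```

Call:
servo_tool(
  increments=[
    [[0,0,0.001],[0,0,0]],
    [[0,0,0],[0,0,0]],
    [[0,0,0],[0,0,0]],
    [[0,0,0],[0,0,0]],
  ],
)

```text
clock: 29.12
ee_pos: [0.4484, 0.0154, 0.0239]
tcp_rot: [[-1.0, 0.0, -0.0], [0.0, 1.0, 0.0], [0.0, 0.0, -1.0]]
contact_force: [-0.6, -0.1, 0.2]
gripper_width: 0.0338
grip_force: 30.0
```

Now the height at which it was grasped. Lower another 0.5 mm, then release, lift and measure.

Call:
servo_tool(
  increments=[
    [[0,0,0.0005],[0,0,0]],
    [[0,0,0],[0,0,0]],
    [[0,0,0],[0,0,0]],
  ],
)

```text
clock: 29.37
ee_pos: [0.4485, 0.0154, 0.0238]
tcp_rot: [[-1.0, 0.0, -0.0], [0.0, 1.0, -0.0], [0.0, -0.0, -1.0]]
contact_force: [-2.2, 0.1, 5.7]
gripper_width: 0.034
grip_force: 30.0
```

Call:
servo_tool(
  increments=[
    [[0,0,0],[0,0,0]],
    [[0,0,0],[0,0,0]],
    [[0,0,0],[0,0,0]],
    [[0,0,0],[0,0,0]],
  ],
  fingers=0.055,
)

```text
clock: 29.7
ee_pos: [0.4484, 0.0154, 0.0232]
tcp_rot: [[-1.0, 0.0, -0.0], [0.0, 1.0, 0.0], [0.0, 0.0, -1.0]]
contact_force: [0.0, 0.9, 1.0]
gripper_width: 0.0548
grip_force: 0.0
```

Call:
servo_tool(
  increments=[
    [[0,0,-0.01],[0,0,0]],
    [[0,0,-0.025],[0,0,0]],
    [[0,0,-0.04],[0,0,0]],
    [[0,0,-0.04],[0,0,0]],
    [[0,0,-0.04],[0,0,0]],
    [[0,0,0],[0,0,0]],
    [[0,0,0],[0,0,0]],
    [[0,0,0],[0,0,0]],
  ],
)

```text
clock: 30.37
ee_pos: [0.4481, 0.0155, 0.1783]
tcp_rot: [[-1.0, 0.0, -0.0], [0.0, 1.0, 0.0], [0.0, 0.0, -1.0]]
contact_force: [-0.6, -1.0, -0.7]
gripper_width: 0.055
grip_force: 0.0
```

```bash
python3 look2.py w13 weighing_bottle mat_a crucible_lid dropper_bottle
```

```text
30.37 [0.4481 0.0155 0.1783] [[-1.0, 0.0, -0.0], [0.0, 1.0, 0.0], [0.0, 0.0, -1.0]] 0.05500377260388834
weighing_bottle 0.82 uv [255. 177.] bbox [239, 161, 270, 196] circ [254.  178.4  17.9] [0.4456 0.0155]
mat_a 0.76 uv [161. 248.] bbox [152, 238, 179, 267] circ [167.5 252.5  18.5] [ 0.5619 -0.1043]
mat_a 0.71 uv [255. 160.] bbox [230, 149, 279, 195] circ [254.6 172.6  25. ] [0.4484 0.0161]
mat_a 0.66 uv [ 63. 191.] bbox [38, 171, 88, 217] circ [ 63.5 193.5  26.7] [ 0.4761 -0.2308]
crucible_lid 0.65 uv [139. 188.] bbox [119, 171, 157, 205] circ [137.9 189.   19.5] [ 0.4573 -0.1154]
dropper_bottle 0.93 uv [ 96. 264.] bbox [81, 252, 110, 268] circ [ 95.5 263.5  15.2] [ 0.5501 -0.1762]
dropper_bottle 0.78 uv [184. 338.] bbox [175, 326, 196, 359] circ [185.5 342.5  19.6] [ 0.6704 -0.0763]
tool xy axes [[-1.0, 0.0], [0.0, 1.0]]
```

Call:
servo_tool(
  increments=[
    [[-0.021,0.0257,0],[0,0,0]],
    [[-0.021,0.0257,0],[0,0,0]],
    [[-0.021,0.0257,0],[0,0,0]],
    [[-0.021,0.0257,0],[0,0,0]],
    [[-0.021,0.0257,0],[0,0,0]],
    [[-0.021,0.0257,0],[0,0,0]],
    [[-0.021,0.0257,0],[0,0,0]],
    [[0,0,0],[0,0,0]],
  ],
)

```text
clock: 31.28
ee_pos: [0.597, 0.199, 0.1762]
tcp_rot: [[-1.0, -0.003, -0.001], [-0.003, 1.0, 0.001], [0.001, 0.001, -1.0]]
contact_force: [0.9, 0.2, 0.5]
gripper_width: 0.0553
grip_force: 0.0
```

Call:
servo_tool(
  increments=[
    [[0,0,0],[0,0,0]],
    [[0,0,0],[0,0,0]],
    [[0,0,0],[0,0,0]],
    [[0,0,0],[0,0,0]],
    [[0,0,0],[0,0,0]],
    [[0,0,0],[0,0,0]],
  ],
)

```text
clock: 31.78
ee_pos: [0.5953, 0.1947, 0.1787]
tcp_rot: [[-1.0, 0.001, 0.0], [0.001, 1.0, -0.0], [-0.0, -0.0, -1.0]]
contact_force: [0.1, -0.7, -0.3]
gripper_width: 0.055
grip_force: 0.0
```

```bash
python3 look2.py w14 dropper_bottle;python3 -c "
import cv2; i=cv2.imread('pics/w14.png')[110:290,150:360]; cv2.imwrite('pics/w14c.png',cv2.resize(i,None,fx=3,fy=3,interpolation=2))"
```

```text
31.78 [0.5953 0.1947 0.1787] [[-1.0, 0.001, 0.0], [0.001, 1.0, -0.0], [-0.0, -0.0, -1.0]] 0.05495730724977615
dropper_bottle 0.7 uv [252. 185.] bbox [239, 165, 267, 203] circ [251.5 184.   19. ] [0.5975 0.192 ]
dropper_bottle 0.66 uv [ 34. 226.] bbox [0, 203, 60, 247] circ [ 29.  228.5  34.4] [ 0.6511 -0.0669]
dropper_bottle 0.61 uv [  4. 226.] bbox [0, 222, 13, 249] circ [  5.5 235.5  14.6] [ 0.66   -0.0966]
tool xy axes [[-1.0, 0.001], [0.001, 1.0]]
```

View pics/w14c.png

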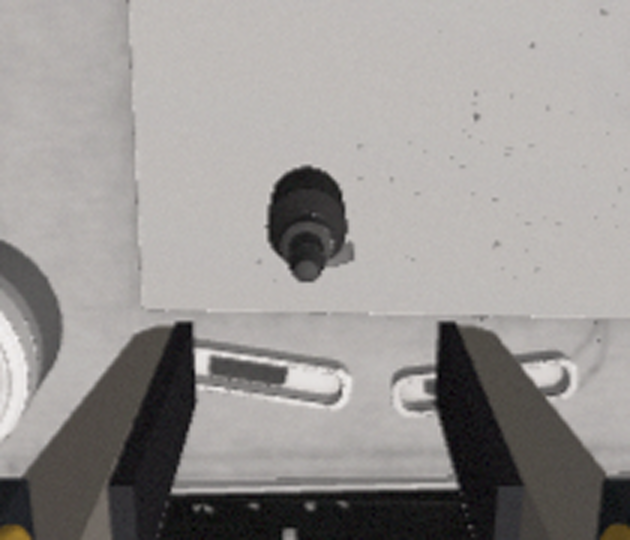

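The dropper body is centred at column 252 with the teat tip at (252,200), putting the axis at about (0.599, 0.194). Descend and grip the body.

Call:
servo_tool(
  increments=[
    [[-0.0037,-0.0005,0],[0,0,0]],
    [[0,0,0.03],[0,0,0]],
    [[0,0,0.035],[0,0,0]],
    [[0,0,0.035],[0,0,0]],
    [[0,0,0.03],[0,0,0]],
    [[0,0,0.015],[0,0,0]],
    [[0,0,0.007],[0,0,0]],
    [[0,0,0],[0,0,0]],
  ],
)

```text
clock: 32.55
ee_pos: [0.598, 0.1945, 0.0245]
tcp_rot: [[-1.0, 0.0, -0.003], [0.0, 1.0, -0.0], [0.003, -0.0, -1.0]]
contact_force: [-0.7, -0.9, -0.3]
gripper_width: 0.055
grip_force: 0.0
```

Call:
servo_tool(
  increments=[
    [[0,0,0],[0,0,0]],
    [[0,0,0],[0,0,0]],
    [[0,0,0],[0,0,0]],
    [[0,0,0],[0,0,0]],
    [[0,0,0],[0,0,0]],
    [[0,0,0],[0,0,0]],
  ],
)

```text
clock: 33.05
ee_pos: [0.5995, 0.1948, 0.027]
tcp_rot: [[-1.0, 0.0, 0.001], [0.0, 1.0, 0.0], [-0.001, 0.0, -1.0]]
contact_force: [0.2, -0.3, -0.4]
gripper_width: 0.0551
grip_force: 0.0
```

Call:
servo_tool(
  increments=[
    [[0,0,0],[0,0,0]],
    [[0,0,0],[0,0,0]],
    [[0,0,0],[0,0,0]],
    [[0,0,0],[0,0,0]],
    [[0,0,0],[0,0,0]],
    [[0,0,0],[0,0,0]],
  ],
  fingers=0.02,
)

```text
clock: 33.55
ee_pos: [0.5991, 0.1947, 0.0264]
tcp_rot: [[-1.0, 0.0, -0.0], [0.0, 1.0, -0.0], [0.0, -0.0, -1.0]]
contact_force: [-0.8, -0.2, 0.8]
gripper_width: 0.0297
grip_force: 30.0
```

Call:
servo_tool(
  increments=[
    [[0,0,-0.005],[0,0,0]],
    [[0,0,-0.015],[0,0,0]],
    [[0,0,-0.03],[0,0,0]],
    [[0,0,-0.035],[0,0,0]],
    [[0,0,-0.035],[0,0,0]],
    [[0,0,0],[0,0,0]],
    [[0,0,0],[0,0,0]],
    [[0,0,0],[0,0,0]],
  ],
)

```text
clock: 34.22
ee_pos: [0.5986, 0.1947, 0.1458]
tcp_rot: [[-1.0, 0.0, -0.001], [0.0, 1.0, -0.0], [0.001, -0.0, -1.0]]
contact_force: [-1.6, -0.5, -0.9]
gripper_width: 0.0299
grip_force: 30.0
```

```bash
python3 look2.py w15 dropper_bottle
```

```text
34.22 [0.5986 0.1947 0.1458] [[-1.0, 0.0, -0.001], [0.0, 1.0, -0.0], [0.001, -0.0, -1.0]] 0.029945924777477914
dropper_bottle 0.85 uv [ 19. 230.] bbox [0, 209, 43, 249] circ [ 20.2 233.2  25.7] [ 0.6441 -0.0472]
dropper_bottle 0.65 uv [258. 249.] bbox [230, 205, 279, 296] circ [254.5 251.2  46.5] [0.665  0.1954]
tool xy axes [[-1.0, 0.0], [0.0, 1.0]]
```

Call:
servo_tool(
  increments=[
    [[0.01017,-0.03553,0],[0,0,0]],
    [[0.01017,-0.03553,0],[0,0,0]],
    [[0.01017,-0.03553,0],[0,0,0]],
    [[0.01017,-0.03553,0],[0,0,0]],
    [[0.01017,-0.03553,0],[0,0,0]],
    [[0.01017,-0.03553,0],[0,0,0]],
    [[0.01017,-0.03553,0],[0,0,0]],
    [[0.01017,-0.03553,0],[0,0,0]],
  ],
)

```text
clock: 34.98
ee_pos: [0.5159, -0.0905, 0.1446]
tcp_rot: [[-1.0, 0.0, -0.003], [0.0, 1.0, 0.001], [0.003, 0.001, -1.0]]
contact_force: [0.5, 0.0, -1.0]
gripper_width: 0.0299
grip_force: 30.0
```

Call:
servo_tool(
  increments=[
    [[0.01017,-0.03553,0],[0,0,0]],
    [[0.01017,-0.03553,0],[0,0,0]],
    [[0.01017,-0.03553,0],[0,0,0]],
    [[0.01017,-0.03553,0],[0,0,0]],
    [[0,0,0],[0,0,0]],
    [[0,0,0.02],[0,0,0]],
    [[0,0,0.03],[0,0,0]],
    [[0,0,0.03],[0,0,0]],
  ],
)

```text
clock: 35.65
ee_pos: [0.4769, -0.2314, 0.0649]
tcp_rot: [[-1.0, 0.001, 0.0], [0.001, 1.0, 0.0], [-0.0, 0.0, -1.0]]
contact_force: [0.5, -0.2, -0.7]
gripper_width: 0.0301
grip_force: 30.0
```

Call:
servo_tool(
  increments=[
    [[0,0,0.02],[0,0,0]],
    [[0,0,0.01],[0,0,0]],
    [[0,0,0],[0,0,0]],
    [[0,0,0],[0,0,0]],
    [[0,0,0],[0,0,0]],
    [[0,0,0],[0,0,0]],
    [[0,0,0],[0,0,0]],
    [[0,0,0],[0,0,0]],
  ],
)

```text
clock: 36.32
ee_pos: [0.4777, -0.232, 0.0374]
tcp_rot: [[-1.0, 0.0, 0.002], [0.0, 1.0, -0.001], [-0.002, -0.001, -1.0]]
contact_force: [-0.5, 0.3, -0.9]
gripper_width: 0.0301
grip_force: 30.0
```

```bash
python3 look2.py w16 mat_a crucible_lid
```

```text
36.32 [ 0.4777 -0.232   0.0374] [[-1.0, 0.0, 0.002], [0.0, 1.0, -0.001], [-0.002, -0.001, -1.0]] 0.03007598620277207
mat_a 0.72 uv [428. 293.] bbox [407, 283, 441, 339] circ [416.7 310.9  29.6] [ 0.566  -0.0918]
mat_a 0.7 uv [256. 199.] bbox [213, 176, 294, 219] circ [253.4 212.5  40.8] [ 0.4751 -0.232 ]
crucible_lid 0.95 uv [442. 210.] bbox [405, 176, 479, 242] circ [442.  208.5  38.7] [ 0.4558 -0.1187]
tool xy axes [[-1.0, 0.0], [0.0, 1.0]]
```

Call:
servo_tool(
  increments=[
    [[0,0,0.005],[0,0,0]],
    [[0,0,0.003],[0,0,0]],
    [[0,0,0.001],[0,0,0]],
    [[0,0,0],[0,0,0]],
    [[0,0,0],[0,0,0]],
    [[0,0,0],[0,0,0]],
    [[0,0,0],[0,0,0]],
  ],
)

```text
clock: 37.05
ee_pos: [0.4772, -0.2317, 0.0275]
tcp_rot: [[-1.0, 0.0, 0.0], [0.0, 1.0, -0.0], [-0.0, -0.0, -1.0]]
contact_force: [-0.1, 0.2, -1.3]
gripper_width: 0.0297
grip_force: 30.0
```

Call:
servo_tool(
  increments=[
    [[0,0,0.001],[0,0,0]],
    [[0,0,0],[0,0,0]],
    [[0,0,0],[0,0,0]],
    [[0,0,0],[0,0,0]],
  ],
)

```text
clock: 37.38
ee_pos: [0.4771, -0.2316, 0.0264]
tcp_rot: [[-1.0, 0.0, 0.0], [0.0, 1.0, -0.0], [-0.0, -0.0, -1.0]]
contact_force: [-0.7, -0.1, -0.7]
gripper_width: 0.0297
grip_force: 30.0
```

Call:
servo_tool(
  increments=[
    [[0,0,0.0005],[0,0,0]],
    [[0,0,0],[0,0,0]],
    [[0,0,0],[0,0,0]],
  ],
)

```text
clock: 37.63
ee_pos: [0.4772, -0.2316, 0.0263]
tcp_rot: [[-1.0, 0.0, 0.0], [0.0, 1.0, -0.0], [-0.0, -0.0, -1.0]]
contact_force: [-1.7, 1.4, 3.9]
gripper_width: 0.0297
grip_force: 30.0
```

Call:
servo_tool(
  increments=[
    [[0,0,0.0004],[0,0,0]],
    [[0,0,0],[0,0,0]],
    [[0,0,0],[0,0,0]],
  ],
)

```text
clock: 37.88
ee_pos: [0.4772, -0.2317, 0.0263]
tcp_rot: [[-1.0, 0.0, 0.0], [0.0, 1.0, -0.0], [-0.0, -0.0, -1.0]]
contact_force: [-1.8, 1.5, 8.5]
gripper_width: 0.0298
grip_force: 30.0
```

Touching. Release, lift clear of the teat, measure, and go to the stopper.

Call:
servo_tool(
  increments=[
    [[0,0,-0.0006],[0,0,0]],
    [[0,0,0],[0,0,0]],
    [[0,0,0],[0,0,0]],
  ],
)

```text
clock: 38.13
ee_pos: [0.4773, -0.2317, 0.0263]
tcp_rot: [[-1.0, 0.0, 0.0], [0.0, 1.0, -0.0], [-0.0, -0.0, -1.0]]
contact_force: [-0.5, -0.2, 3.5]
gripper_width: 0.0297
grip_force: 30.0
```

Call:
servo_tool(
  increments=[
    [[0,0,0],[0,0,0]],
    [[0,0,0],[0,0,0]],
    [[0,0,0],[0,0,0]],
    [[0,0,0],[0,0,0]],
  ],
  fingers=0.055,
)

```text
clock: 38.47
ee_pos: [0.4769, -0.2315, 0.0258]
tcp_rot: [[-1.0, 0.0, -0.0], [0.0, 1.0, 0.0], [0.0, 0.0, -1.0]]
contact_force: [-0.5, 0.6, -0.4]
gripper_width: 0.054
grip_force: 0.0
```

Call:
servo_tool(
  increments=[
    [[0,0,-0.01],[0,0,0]],
    [[0,0,-0.025],[0,0,0]],
    [[0,0,-0.04],[0,0,0]],
    [[0,0,-0.04],[0,0,0]],
    [[0,0,-0.04],[0,0,0]],
    [[0,0,0],[0,0,0]],
    [[0,0,0],[0,0,0]],
    [[0,0,0],[0,0,0]],
  ],
)

```text
clock: 39.13
ee_pos: [0.4768, -0.2314, 0.181]
tcp_rot: [[-1.0, 0.0, -0.0], [0.0, 1.0, 0.0], [0.0, 0.0, -1.0]]
contact_force: [0.1, 1.0, -0.3]
gripper_width: 0.0553
grip_force: 0.0
```

```bash
python3 look2.py w17 mat_a dropper_bottle crucible_lid weighing_bottle
```

```text
39.13 [ 0.4768 -0.2314  0.181 ] [[-1.0, 0.0, -0.0], [0.0, 1.0, 0.0], [0.0, 0.0, -1.0]] 0.055323628415293744
mat_a 0.7 uv [351. 237.] bbox [330, 218, 375, 259] circ [352.7 237.1  22.9] [ 0.5683 -0.0967]
mat_a 0.66 uv [444. 142.] bbox [425, 125, 476, 176] circ [451.5 150.   29. ] [0.4489 0.0134]
dropper_bottle 0.95 uv [261. 328.] bbox [252, 288, 271, 348] circ [261.5 318.   30. ] [ 0.6614 -0.2217]
dropper_bottle 0.91 uv [278. 255.] bbox [265, 233, 289, 283] circ [277.5 258.   25.6] [ 0.5727 -0.2029]
dropper_bottle 0.6 uv [253. 181.] bbox [241, 163, 269, 198] circ [255.3 180.4  17.9] [ 0.4753 -0.2298]
dropper_bottle 0.51 uv [326. 338.] bbox [312, 326, 333, 355] circ [322.5 340.5  17.3] [ 0.6983 -0.1395]
crucible_lid 0.74 uv [357. 160.] bbox [337, 145, 376, 182] circ [356.7 162.9  20.4] [ 0.4567 -0.1178]
weighing_bottle 0.63 uv [464. 152.] bbox [440, 137, 489, 170] circ [464.5 152.5  24.7] [4.455e-01 2.000e-04]
tool xy axes [[-1.0, 0.0], [0.0, 1.0]]
```

Call:
servo_tool(
  increments=[
    [[0.0015,0.0385,0],[0,0,0]],
    [[0.0015,0.0385,0],[0,0,0]],
    [[0.0015,0.0385,0],[0,0,0]],
    [[0.0015,0.0385,0],[0,0,0]],
    [[0.0015,0.0385,0],[0,0,0]],
    [[0.0015,0.0385,0],[0,0,0]],
    [[0.0015,0.0385,0],[0,0,0]],
    [[0.0015,0.0385,0],[0,0,0]],
  ],
)

```text
clock: 40.05
ee_pos: [0.4643, 0.0782, 0.1805]
tcp_rot: [[-1.0, 0.0, -0.001], [0.0, 1.0, 0.0], [0.001, 0.0, -1.0]]
contact_force: [0.8, 0.2, -0.3]
gripper_width: 0.0548
grip_force: 0.0
```

Call:
servo_tool(
  increments=[
    [[0.0015,0.0385,0],[0,0,0]],
    [[0.0015,0.0385,0],[0,0,0]],
    [[0.0015,0.0385,0],[0,0,0]],
    [[0.0015,0.0385,0],[0,0,0]],
    [[0.0015,0.0385,0],[0,0,0]],
    [[0.0015,0.0385,0],[0,0,0]],
    [[0.0015,0.0385,0],[0,0,0]],
    [[0.0015,0.0385,0],[0,0,0]],
  ],
)

```text
clock: 40.72
ee_pos: [0.4523, 0.3862, 0.1801]
tcp_rot: [[-1.0, -0.0, -0.001], [-0.0, 1.0, -0.001], [0.001, -0.001, -1.0]]
contact_force: [0.9, -0.2, -1.3]
gripper_width: 0.0548
grip_force: 0.0
```

Call:
servo_tool(
  increments=[
    [[0,0,0.025],[0,0,0]],
    [[0,0,0.025],[0,0,0]],
    [[0,0,0],[0,0,0]],
    [[0,0,0],[0,0,0]],
    [[0,0,0],[0,0,0]],
    [[0,0,0],[0,0,0]],
    [[0,0,0],[0,0,0]],
    [[0,0,0],[0,0,0]],
  ],
)

```text
clock: 41.38
ee_pos: [0.454, 0.3845, 0.1325]
tcp_rot: [[-1.0, 0.001, 0.002], [0.001, 1.0, 0.001], [-0.002, 0.001, -1.0]]
contact_force: [-0.6, 0.0, -1.2]
gripper_width: 0.0551
grip_force: 0.0
```

```bash
python3 look2.py w18 rubber_stopper
```

```text
41.38 [0.454  0.3845 0.1325] [[-1.0, 0.001, 0.002], [0.001, 1.0, 0.001], [-0.002, 0.001, -1.0]] 0.05505944175740896
rubber_stopper 0.74 uv [259. 187.] bbox [244, 172, 271, 203] circ [257.5 187.8  15.9] [0.4528 0.3884]
tool xy axes [[-1.0, 0.001], [0.001, 1.0]]
```

Call:
servo_tool(
  increments=[
    [[0,0.0043,0],[0,0,0]],
    [[0,0,0.03],[0,0,0]],
    [[0,0,0.035],[0,0,0]],
    [[0,0,0.025],[0,0,0]],
    [[0,0,0.015],[0,0,0]],
    [[0,0,0.005],[0,0,0]],
    [[0,0,0],[0,0,0]],
    [[0,0,0],[0,0,0]],
  ],
)

```text
clock: 42.15
ee_pos: [0.4539, 0.3892, 0.0221]
tcp_rot: [[-1.0, 0.0, 0.001], [0.0, 1.0, 0.001], [-0.001, 0.001, -1.0]]
contact_force: [-0.2, 0.2, 0.5]
gripper_width: 0.0548
grip_force: 0.0
```

Call:
servo_tool(
  increments=[
    [[0,0,0],[0,0,0]],
    [[0,0,0],[0,0,0]],
    [[0,0,0],[0,0,0]],
    [[0,0,0],[0,0,0]],
  ],
)

```text
clock: 42.48
ee_pos: [0.4537, 0.389, 0.022]
tcp_rot: [[-1.0, 0.0, 0.001], [0.0, 1.0, 0.001], [-0.001, 0.001, -1.0]]
contact_force: [0.7, 0.4, -0.2]
gripper_width: 0.0554
grip_force: 0.0
```

Call:
servo_tool(
  increments=[
    [[0,0,0.0035],[0,0,0]],
    [[0,0,0],[0,0,0]],
    [[0,0,0],[0,0,0]],
    [[0,0,0],[0,0,0]],
    [[0,0,0],[0,0,0]],
  ],
)

```text
clock: 42.9
ee_pos: [0.4532, 0.3887, 0.0175]
tcp_rot: [[-1.0, 0.0, -0.0], [0.0, 1.0, -0.0], [0.0, -0.0, -1.0]]
contact_force: [0.9, 0.5, 1.0]
gripper_width: 0.0552
grip_force: 0.0
```

Call:
servo_tool(
  increments=[
    [[0,0,0],[0,0,0]],
    [[0,0,0],[0,0,0]],
    [[0,0,0],[0,0,0]],
    [[0,0,0],[0,0,0]],
    [[0,0,0],[0,0,0]],
    [[0,0,0],[0,0,0]],
  ],
  fingers=0.02,
)

```text
clock: 43.4
ee_pos: [0.4532, 0.3887, 0.0176]
tcp_rot: [[-1.0, 0.0, 0.0], [0.0, 1.0, -0.0], [-0.0, -0.0, -1.0]]
contact_force: [-1.1, -0.2, -1.0]
gripper_width: 0.0284
grip_force: 30.0
```

Call:
servo_tool(
  increments=[
    [[0,0,-0.005],[0,0,0]],
    [[0,0,-0.015],[0,0,0]],
    [[0,0,-0.03],[0,0,0]],
    [[0,0,-0.035],[0,0,0]],
    [[0,0,-0.035],[0,0,0]],
    [[0,0,0],[0,0,0]],
    [[0,0,0],[0,0,0]],
    [[0,0,0],[0,0,0]],
  ],
)

```text
clock: 44.07
ee_pos: [0.4528, 0.3885, 0.1371]
tcp_rot: [[-1.0, 0.0, -0.001], [0.0, 1.0, -0.0], [0.001, -0.0, -1.0]]
contact_force: [0.6, 1.3, -0.7]
gripper_width: 0.0283
grip_force: 30.0
```

```bash
python3 look2.py w19 rubber_stopper
```

```text
44.07 [0.4528 0.3885 0.1371] [[-1.0, 0.0, -0.001], [0.0, 1.0, -0.0], [0.001, -0.0, -1.0]] 0.028311869171541507
rubber_stopper 0.83 uv [258. 242.] bbox [232, 213, 277, 267] circ [254.3 240.3  27.4] [0.5123 0.3889]
tool xy axes [[-1.0, 0.0], [0.0, 1.0]]
```

Call:
servo_tool(
  increments=[
    [[-0.009,-0.0373,-0.0021],[0,0,0]],
    [[-0.009,-0.0373,-0.0021],[0,0,0]],
    [[-0.009,-0.0373,-0.0021],[0,0,0]],
    [[-0.009,-0.0373,-0.0021],[0,0,0]],
    [[-0.009,-0.0373,-0.0021],[0,0,0]],
    [[-0.009,-0.0373,-0.0021],[0,0,0]],
    [[-0.009,-0.0373,-0.0021],[0,0,0]],
    [[-0.009,-0.0373,-0.0021],[0,0,0]],
  ],
)

```text
clock: 44.83
ee_pos: [0.5241, 0.0885, 0.1528]
tcp_rot: [[-1.0, 0.0, -0.003], [0.0, 1.0, 0.0], [0.003, 0.0, -1.0]]
contact_force: [0.4, -0.2, -0.2]
gripper_width: 0.028
grip_force: 30.0
```

Call:
servo_tool(
  increments=[
    [[-0.009,-0.0373,-0.0021],[0,0,0]],
    [[-0.009,-0.0373,-0.0021],[0,0,0]],
    [[-0.009,-0.0373,-0.0021],[0,0,0]],
    [[-0.009,-0.0373,-0.0021],[0,0,0]],
    [[-0.009,-0.0373,-0.0021],[0,0,0]],
    [[0,0,0],[0,0,0]],
    [[0,0,0],[0,0,0]],
    [[0,0,0],[0,0,0]],
  ],
)

```text
clock: 45.5
ee_pos: [0.5691, -0.0955, 0.1633]
tcp_rot: [[-1.0, 0.001, -0.003], [0.001, 1.0, 0.002], [0.003, 0.002, -1.0]]
contact_force: [-0.4, 0.4, -0.0]
gripper_width: 0.028
grip_force: 30.0
```

Call:
servo_tool(
  increments=[
    [[0,0,0],[0,0,0]],
    [[0,0,0],[0,0,0]],
    [[0,0,0],[0,0,0]],
    [[0,0,0],[0,0,0]],
    [[0,0,0],[0,0,0]],
  ],
)

```text
clock: 45.92
ee_pos: [0.5701, -0.0956, 0.1649]
tcp_rot: [[-1.0, -0.001, 0.0], [-0.001, 1.0, -0.0], [-0.0, -0.0, -1.0]]
contact_force: [0.4, -0.0, 0.9]
gripper_width: 0.0283
grip_force: 30.0
```

```bash
python3 look2.py w20 mat_a dropper_bottle
```

```text
45.92 [ 0.5701 -0.0956  0.1649] [[-1.0, -0.001, 0.0], [-0.001, 1.0, -0.0], [-0.0, -0.0, -1.0]] 0.028306014770594315
mat_a 0.82 uv [253. 175.] bbox [229, 151, 279, 201] circ [254.1 176.1  25.8] [ 0.5715 -0.0955]
mat_a 0.58 uv [341.  74.] bbox [327, 37, 379, 98] circ [356.   68.   32.8] [0.4502 0.0153]
mat_a 0.57 uv [144.  88.] bbox [107, 65, 160, 124] circ [130.9  94.9  31. ] [ 0.478  -0.2331]
dropper_bottle 0.81 uv [153. 252.] bbox [136, 235, 171, 269] circ [152.3 253.7  21.6] [ 0.651  -0.2114]
dropper_bottle 0.63 uv [269. 272.] bbox [265, 260, 277, 278] circ [272.5 269.    9.7] [ 0.6708 -0.074 ]
dropper_bottle 0.59 uv [160. 188.] bbox [137, 169, 181, 209] circ [158.5 191.5  26.3] [ 0.5766 -0.1967]
dropper_bottle 0.58 uv [119.  94.] bbox [84, 79, 146, 112] circ [115.  101.5  32.4] [ 0.4855 -0.2294]
tool xy axes [[-1.0, -0.001], [-0.001, 1.0]]
```

Call:
servo_tool(
  increments=[
    [[-0.0006,0,0.02],[0,0,0]],
    [[0,0,0.035],[0,0,0]],
    [[0,0,0.035],[0,0,0]],
    [[0,0,0.025],[0,0,0]],
    [[0,0,0.015],[0,0,0]],
    [[0,0,0.006],[0,0,0]],
    [[0,0,0],[0,0,0]],
    [[0,0,0],[0,0,0]],
  ],
)

```text
clock: 46.73
ee_pos: [0.5714, -0.0965, 0.0298]
tcp_rot: [[-1.0, 0.0, 0.001], [0.0, 1.0, -0.0], [-0.001, -0.0, -1.0]]
contact_force: [0.7, -0.5, 0.1]
gripper_width: 0.0282
grip_force: 30.0
```

Call:
servo_tool(
  increments=[
    [[0,0,0],[0,0,0]],
    [[0,0,0],[0,0,0]],
    [[0,0,0],[0,0,0]],
    [[0,0,0],[0,0,0]],
    [[0,0,0],[0,0,0]],
  ],
)

```text
clock: 47.15
ee_pos: [0.571, -0.0963, 0.0294]
tcp_rot: [[-1.0, 0.0, 0.001], [0.0, 1.0, -0.0], [-0.001, -0.0, -1.0]]
contact_force: [0.3, -0.8, 0.2]
gripper_width: 0.028
grip_force: 30.0
```

Call:
servo_tool(
  increments=[
    [[0,0.0006,0.006],[0,0,0]],
    [[0,0,0.003],[0,0,0]],
    [[0,0,0.001],[0,0,0]],
    [[0,0,0],[0,0,0]],
    [[0,0,0],[0,0,0]],
    [[0,0,0],[0,0,0]],
    [[0,0,0],[0,0,0]],
  ],
)

```text
clock: 47.73
ee_pos: [0.5708, -0.0957, 0.019]
tcp_rot: [[-1.0, 0.0, 0.0], [0.0, 1.0, -0.0], [-0.0, -0.0, -1.0]]
contact_force: [0.3, 0.4, 0.5]
gripper_width: 0.0283
grip_force: 30.0
```

Call:
servo_tool(
  increments=[
    [[0,0,0.001],[0,0,0]],
    [[0,0,0],[0,0,0]],
    [[0,0,0],[0,0,0]],
    [[0,0,0],[0,0,0]],
  ],
)

```text
clock: 48.07
ee_pos: [0.5707, -0.0956, 0.0179]
tcp_rot: [[-1.0, 0.0, -0.0], [0.0, 1.0, 0.0], [0.0, 0.0, -1.0]]
contact_force: [0.0, -0.4, -0.2]
gripper_width: 0.0282
grip_force: 30.0
```

Call:
servo_tool(
  increments=[
    [[0,0,0.0006],[0,0,0]],
    [[0,0,0],[0,0,0]],
    [[0,0,0],[0,0,0]],
  ],
)

```text
clock: 48.32
ee_pos: [0.5709, -0.0957, 0.0176]
tcp_rot: [[-1.0, 0.0, 0.0], [0.0, 1.0, -0.0], [-0.0, -0.0, -1.0]]
contact_force: [-0.4, 0.4, 2.7]
gripper_width: 0.028
grip_force: 30.0
```

Call:
servo_tool(
  increments=[
    [[0,0,0.0003],[0,0,0]],
    [[0,0,0],[0,0,0]],
    [[0,0,0],[0,0,0]],
  ],
)

```text
clock: 48.57
ee_pos: [0.571, -0.0957, 0.0176]
tcp_rot: [[-1.0, 0.0, 0.0], [0.0, 1.0, -0.0], [-0.0, -0.0, -1.0]]
contact_force: [-1.8, 0.8, 5.5]
gripper_width: 0.0282
grip_force: 30.0
```

Touching. Release, lift and verify everything.

Call:
servo_tool(
  increments=[
    [[0,0,-0.0005],[0,0,0]],
    [[0,0,0],[0,0,0]],
    [[0,0,0],[0,0,0]],
  ],
)

```text
clock: 48.82
ee_pos: [0.5709, -0.0956, 0.0176]
tcp_rot: [[-1.0, 0.0, 0.0], [0.0, 1.0, -0.0], [-0.0, -0.0, -1.0]]
contact_force: [0.5, 0.3, 2.2]
gripper_width: 0.0283
grip_force: 30.0
```

Call:
servo_tool(
  increments=[
    [[0,0,0],[0,0,0]],
    [[0,0,0],[0,0,0]],
    [[0,0,0],[0,0,0]],
    [[0,0,0],[0,0,0]],
  ],
  fingers=0.05,
)

```text
clock: 49.15
ee_pos: [0.5704, -0.0955, 0.0172]
tcp_rot: [[-1.0, 0.0, -0.001], [0.0, 1.0, 0.0], [0.001, 0.0, -1.0]]
contact_force: [0.3, -0.5, -0.1]
gripper_width: 0.0495
grip_force: 0.0
```

Call:
servo_tool(
  increments=[
    [[0,0,-0.01],[0,0,0]],
    [[0,0,-0.025],[0,0,0]],
    [[0,0,-0.04],[0,0,0]],
    [[0,0,-0.04],[0,0,0]],
    [[0,0,-0.04],[0,0,0]],
    [[0,0,0],[0,0,0]],
    [[0,0,0],[0,0,0]],
    [[0,0,0],[0,0,0]],
  ],
)

```text
clock: 49.82
ee_pos: [0.5704, -0.0954, 0.1724]
tcp_rot: [[-1.0, 0.0, -0.0], [0.0, 1.0, 0.0], [0.0, 0.0, -1.0]]
contact_force: [0.3, -0.2, -0.3]
gripper_width: 0.0501
grip_force: 0.0
```

Call:
servo_tool(
  increments=[
    [[0.03,0,-0.02],[0,0,0]],
    [[0.03,0,-0.02],[0,0,0]],
    [[0.03,0,-0.02],[0,0,0]],
    [[0.03,0,-0.02],[0,0,0]],
    [[0,0,0],[0,0,0]],
    [[0,0,0],[0,0,0]],
    [[0,0,0],[0,0,0]],
    [[0,0,0],[0,0,0]],
  ],
)

```text
clock: 50.48
ee_pos: [0.4505, -0.0952, 0.2503]
tcp_rot: [[-1.0, 0.0, -0.003], [0.0, 1.0, 0.002], [0.003, 0.002, -1.0]]
contact_force: [0.1, -0.4, -0.1]
gripper_width: 0.0501
grip_force: 0.0
```

```bash
python3 look2.py w21 mat_a rubber_stopper crucible_lid dropper_bottle weighing_bottle tile
```

```text
50.48 [ 0.4505 -0.0952  0.2503] [[-1.0, 0.0, -0.003], [0.0, 1.0, 0.002], [0.003, 0.002, -1.0]] 0.05005002222412215
mat_a 0.84 uv [319. 152.] bbox [306, 140, 347, 181] circ [326.4 160.   21.7] [0.4478 0.0143]
mat_a 0.78 uv [171. 168.] bbox [145, 159, 185, 195] circ [165.4 178.6  20.9] [ 0.4768 -0.2317]
mat_a 0.72 uv [255. 226.] bbox [235, 216, 273, 249] circ [253.8 234.   19.3] [ 0.5708 -0.0955]
rubber_stopper 0.77 uv [255. 240.] bbox [245, 229, 263, 250] circ [253.  239.5  10.9] [ 0.5673 -0.0967]
crucible_lid 0.92 uv [237. 172.] bbox [223, 158, 254, 187] circ [238.3 172.4  16. ] [ 0.4572 -0.1166]
dropper_bottle 0.96 uv [262. 285.] bbox [254, 269, 274, 296] circ [264.  283.   14.8] [ 0.6312 -0.0798]
dropper_bottle 0.76 uv [162. 186.] bbox [142, 170, 175, 201] circ [157.5 186.5  19.8] [ 0.476  -0.2281]
dropper_bottle 0.59 uv [182. 241.] bbox [176, 230, 190, 247] circ [183.  238.5  11. ] [ 0.5553 -0.199 ]
dropper_bottle 0.52 uv [227. 289.] bbox [219, 281, 239, 329] circ [226.5 305.   24.3] [ 0.6718 -0.1389]
weighing_bottle 0.63 uv [330. 162.] bbox [316, 150, 346, 178] circ [330.6 163.7  15.8] [0.4455 0.0101]
tile 0.69 uv [173. 172.] bbox [145, 159, 186, 195] circ [165.6 177.7  21.1] [ 0.4744 -0.23  ]
tile 0.64 uv [238. 156.] bbox [202, 129, 275, 200] circ [238.7 164.2  45.1] [ 0.4534 -0.118 ]
tool xy axes [[-1.0, 0.0], [0.0, 1.0]]
```

All five pieces measure in place, so I'm handing in.

```bash
python3 -c "
from station import hand_in
print(hand_in())"
```

```text
the job is handed in; nothing more can be done
None
```

I handed the job in at about 50 s of the 128 s: by my camera measurements the crucible stands in the middle of the tile with its lid on, and the weighing bottle, dropper bottle and stopper are on the left, right and rear mats, all placed in the order asked; no verdict came back.

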